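# Load bolts through the orienting chute and slide the magazine to the cross slide

### The job

Turn the bolt feeder's width knob until its white pointer stands at the green mark, then feed every brass bolt on the bench through the hopper, so that each one slides out of the chute into the docked blue magazine hanging head up. When the last one is in, take the magazine by its black tab and slide it, without lifting it off or tipping it, across the step onto the cross slide, fully up to the stop bar. Leave the knob at the mark, and the lens ring, the felt cone and the jar where they are.

Things in the scene. Friction and masses are not known exactly. Their poses are not given: they have to be found in the camera images.
- feeder: Bolt feeder, fixed: grey plinth 92 x 385 mm with a steel dock shelf 50 mm high, an aluminium chute and a grey gear column (y 216 to 296 mm, 235 mm high). Origin at bench level under the middle of the docked magazine. Its y axis is the lane: +y uphill (chute, column), -y the way out to the cross slide. Dock shelf y -80 to +66 mm, guide strips 6 mm high, 2.5 mm play each side of the magazine.
- hopper (a point): Middle of the hopper at the top of its two rods, 186 mm above the bench. A slippery V, plates at 45 degrees, 125 mm long along the lane, sloping down 25 degrees to -y; 28 mm wide at the bottom, 98 mm at the rim, 35 mm up. A bolt let go level, lengthwise, head either way, up to 40 mm above the rods and within 10 mm and 15 degrees, drops its shank into the slot and slides hanging into the magazine.
- width_knob (a joint): Width knob on the column, rad, 0 to 2.8, grows clockwise seen from above; stiff (0.06 N m), stays where it is left. It moves the +x half of the chute: slot between the rods = 6 mm + 5 mm per rad. At 1.60 its white pointer is at the green mark and the slot is 14 mm, right for these bolts. Starts too narrow, at 0.2 to 0.9.
- width_knob_grip (a point): Grip point of the width knob, on its vertical axis, 272 mm above the bench. Black disc 44 mm across with an upright bar 42 mm long, 14 mm thick; the bar's top is 7 mm above this point, the disc 23 mm below it. At 0 rad the bar lies along the feeder's x axis, the white pointer at its -x end; the bar turns with the knob.
- green_mark (a point): Green tick on the dial ring under the knob, 28.5 mm from the knob's axis (the other ticks are black).
- magazine: Blue slotted magazine, loose, about 0.5 kg, standing on the dock. Foot 56 mm wide (x), y -78 to +60 mm. Origin at its underside; axes as the feeder's when docked. Clear roof; highest point 116 mm, at the uphill end, its only opening. Bolts hang in it by the head on two sloping rods at x = 0: the first at y -48, z 45 mm, each next one about 18 mm uphill (8 mm higher), axes within 25 degrees of upright.
- mag_tab (a point): Grip point on the black upright tab at the magazine's low (-y) end: tab 22 mm wide (along x), 10 mm thick (along y), its top 10 mm above this point, free 28 mm below it down to the magazine's roof. Grip it across its width.
- mag_nose (a point): Middle of the leading (-y) edge of the magazine's foot, 3 mm above its underside.
- cross_slide: Steel cross slide, fixed, in line with the dock on its -y side: plate 100 x 160 mm, top face 47 mm high (3 mm lower than the dock, across an 8 mm gap), guide strips 6 mm high with 9 mm play each side of the magazine, stop bar 24 mm high across the far (-y) end. Origin at bench level under its middle; axes as the feeder's.
- slide_stop (a point): Middle of the face of the stop bar that the magazine's nose comes up to, 3 mm above the plate.
- mat: Black rubber mat, 116 x 270 x 3 mm, fixed, on which the bolts lie. Origin at its underside.
- lens_ring: Bystander: black lens ring holding a glass, 64 mm across, 38 mm high, loose.
- felt_cone: Bystander: white felt polishing cone on a foot, 54 mm across, 76 mm high, loose.
- oil_jar: Bystander: amber glass jar with black lid, 48 mm across, 55 mm high, loose.
- bolt1: Brass hexagon bolt M12 x 35: head 19 mm across flats (22 over corners), 8 mm high; shank 12 mm thick, 35 mm long; 50 g. Origin on its axis at the underside of the head; its z axis points from the shank out through the head. Lies on its side (origin 9.5 mm above what it lies on, shank end 3.5 mm lower), pointing anywhere. May be absent.
- bolt2: Brass hexagon bolt M12 x 35: head 19 mm across flats (22 over corners), 8 mm high; shank 12 mm thick, 35 mm long; 50 g. Origin on its axis at the underside of the head; its z axis points from the shank out through the head. Lies on its side (origin 9.5 mm above what it lies on, shank end 3.5 mm lower), pointing anywhere. May be absent.
- bolt3: Brass hexagon bolt M12 x 35: head 19 mm across flats (22 over corners), 8 mm high; shank 12 mm thick, 35 mm long; 50 g. Origin on its axis at the underside of the head; its z axis points from the shank out through the head. Lies on its side (origin 9.5 mm above what it lies on, shank end 3.5 mm lower), pointing anywhere. May be absent.
- bolt4: Brass hexagon bolt M12 x 35: head 19 mm across flats (22 over corners), 8 mm high; shank 12 mm thick, 35 mm long; 50 g. Origin on its axis at the underside of the head; its z axis points from the shank out through the head. Lies on its side (origin 9.5 mm above what it lies on, shank end 3.5 mm lower), pointing anywhere. May be absent.
- bolt5: Brass hexagon bolt M12 x 35: head 19 mm across flats (22 over corners), 8 mm high; shank 12 mm thick, 35 mm long; 50 g. Origin on its axis at the underside of the head; its z axis points from the shank out through the head. Lies on its side (origin 9.5 mm above what it lies on, shank end 3.5 mm lower), pointing anywhere. May be absent.
Not all that is in view belongs to the job. Leave any pink or purple look-alike of the bolt3 alone.

How it is judged:
By the outcome, as a careful person would: the job done as asked, in the order asked, and still so for the second after the job is handed in, with the robot touching nothing.
Of bolt1, bolt2, bolt3, bolt4, bolt5 only 3 to 5 are there at a start; the rules pass over those that are not, and their reading is None.
At some moment in a run one of bolt1, bolt2, bolt3, bolt4, bolt5 may be knocked a few centimetres aside while the robot is not near it.
Once in a run the grip may slacken for a moment while it holds something.
It also fails if it takes over 210 s, if anything falls off the work surface, if the arm or the gripper's body presses on something with over 40 N, if the wrist force passes 120 N, or if a joint passes its speed limit or range.

### The arm

A 6-joint arm with a two-finger parallel gripper is mounted at the origin on the work surface. World frame = base frame: x ahead of the robot, y to its left, z up, the work surface at z = 0. Lengths are in m, angles in rad, forces in N, time in s.
With the tool pointing down it reaches from about 0.225 to 0.875 m from the base axis. Payload 3.4 kg.
Tool frame: the origin (TCP) lies on the mounting face of the last link; the fingertips stand 173 mm ahead of it and the grasp point (between the pads) lies 155 mm ahead of it; z points along the fingers, y is the direction in which the jaws open and shut (so a half turn about z gives the same grasp; the last joint's range is limited). The gripper opens to 85 mm and grips with 20 to 120 N. Pads are 22 mm wide; open, the fingers measure 114 mm over their backs; the gripper's body (76 mm by 85 mm) begins 54 mm behind the grasp point. The pads swing forward as they close: fully open they stand 13 mm farther back than shut.
Start: joints at [-1.366, 0.276, 1.505, -0, 1.361, -0.121], TCP at [0.184, -0.545, 0.405] pointing down, gripper open.
Joint ranges: [-2.89, 2.89], [-0.75, 2.08], [0.22, 2.7], [-1.18, 4.32], [0.11, 2.71], [-2.7, 2.7]. Speed limits (rad/s): [2.57, 2.57, 3.14, 3.14, 3.14, 3.14].

### API

Orientations are given as a rotation vector (axis times angle).
In Python, from cell import * gives the robot as it stands.
- The arm moves only by the shell command python3 -m pendant 'ROWS' [FORCE]. ROWS is JSON, a list of rows, each a list of 3 entries, a list of its own where there are three numbers: the shift along the tool's x, y, z in m, then the turn about the tool's z in rad, then the finger opening in m, from 0 to 0.0854. In form: [[[tx, ty, tz], spin, fingers], ...]. A call has 1 to 12 rows; each row shifts and turns the commanded pose from where the row before left it, along the tool's axes as they then stand; what a row does not reach is not made up. A row lasts 1/8 s, in which the tool goes at most 62.5 mm and 10.7 degrees, less where a joint would pass 70% of its speed; a pose out of reach is approached as far as the arm can. A call is refused whole if a number of a shift passes 0.0625 or a number of a turn 0.188, either way. A call with a gripper value outside its range is refused whole. The fingers move at their own pace and stop on an object; FORCE is the grip in N (left out, the last holds). Time passes only in rows, so rows that do not move let the fingers close. It gives the time, the measured TCP pose, the force and the opening at its end, in the units of the state.
- get_obs(): the state, without advancing time (a new reading comes with each control period).
- snapshot(name): name is "scene" or "side" or "wrist"; returns the picture (420x560x3 uint8, red, green, blue); there is no depth.
- camera_model(name): a dict with "vertical_fov" (degrees; the focal length in pixels is half the picture's height over the tangent of half this angle, whatever the lens; pixels are square), "cx", "cy" (the principal point, pixels), "camera_from_world" (4x4, takes a point from world to camera coordinates). Camera axes: x right, y down, z forward; pixel columns grow to the right and rows downward; lengths in m; the calibration is good to about 2 mm. The wrist camera is an equidistant fisheye: a pixel r from the principal point sees the ray r / f radians off the axis. A picture is of the moment at which its call begins: read the wrist's pose just before it. camera_model takes no time and is no camera call; for the wrist camera it gives the pose at the moment of the call.
- finish_job(): hands the job in, once; it reports no verdict.
The state is a dict: "t": time; "qpos": joint angles; "joint_velocities": joint speeds; "effort": joint torques, N m; "tool_pos": TCP position; "tcp_rot": TCP orientation; "wrist_force": force on the tool from outside, world axes, zero at the start; "moment": the same for the moment, N m; "finger_gap": opening from 0.0 (shut) to 1.0 (fully open).
Only numpy, scipy, OpenCV 4.12 (cv2) and the standard library are available. Lean on these libraries where they do the work, as an engineer would, in place of code of your own. Each camera call takes 0.05 s, during which the arm holds its last target.

## Working session

There is one attempt and no reset: what is moved stays moved. The work goes in short steps, Python scripts to look and compute and a shell command to move; the robot and the scene stay as the last step left them, time stands still between calls to the robot, and variables do not carry over. Pictures are saved under pics/ and viewed, and the job is handed in when it is done.

```bash
ls; mkdir -p pics
python3 - <<'E'
from cell import *
import cv2
o=get_obs();print(o)
for n in ["scene","side","wrist"]:
    m=camera_model(n);print(n,m)
    cv2.imwrite(f"pics/{n}0.png",cv2.cvtColor(snapshot(n),cv2.COLOR_RGB2BGR))
E
```

```text
pics
{'t': 0.0, 'qpos': array([-1.36601933e+00,  2.76599001e-01,  1.50613903e+00, -6.48535957e-05,
        1.36071118e+00, -1.20994264e-01]), 'joint_velocities': array([-5.75654896e-05, -1.52046098e-03, -1.43976284e-03, -4.49922888e-04,
       -7.62538333e-04,  4.67034724e-04]), 'effort': array([ 1.39246560e-03, -4.16762531e+01, -2.45804036e+01,  1.41793862e-04,
        1.12448234e-02,  1.73115751e-06]), 'tool_pos': array([ 0.1839647 , -0.54454768,  0.40383479]), 'tcp_rot': array([-3.09817756e+00, -5.09181166e-01,  2.21524977e-04]), 'wrist_force': array([ 0.44132824, -0.19674637,  0.99408559]), 'moment': array([0.00174383, 0.00373871, 0.00523866]), 'finger_gap': 1.0014052084216987}
scene {'vertical_fov': 47.42218430839509, 'cx': 283.80702972769416, 'cy': 199.1078360354955, 'camera_from_world': array([[ 0.55654388,  0.83077909,  0.0080624 , -0.27051355],
       [ 0.67550323, -0.44683144, -0.58654671, -0.2508706 ],
       [-0.48368821,  0.33188516, -0.80987527,  1.3931308 ],
       [ 0.        ,  0.        ,  0.        ,  1.        ]])}
side {'vertical_fov': 50.89275387912771, 'cx': 275.0850419367099, 'cy': 210.38528657225905, 'camera_from_world': array([[ 0.9486703 , -0.31582968,  0.01662157, -0.4714199 ],
       [-0.21822375, -0.69171718, -0.68840812,  0.2211899 ],
       [ 0.22891714,  0.64944512, -0.72513308,  0.92951655],
       [ 0.        ,  0.        ,  0.        ,  1.        ]])}
wrist {'vertical_fov': 65.70646984690485, 'cx': 274.58633981397753, 'cy': 208.37078859694438, 'camera_from_world': array([[ 3.19819937e-01, -9.47478166e-01, -5.76357126e-04,
        -5.73858369e-01],
       [-9.12109821e-01, -3.08045940e-01,  2.70487289e-01,
        -3.41366890e-02],
       [-2.56458345e-01, -8.59815268e-02, -9.62723374e-01,
         3.79856215e-01],
       [ 0.00000000e+00,  0.00000000e+00,  0.00000000e+00,
         1.00000000e+00]])}
```

View pics/scene0.png

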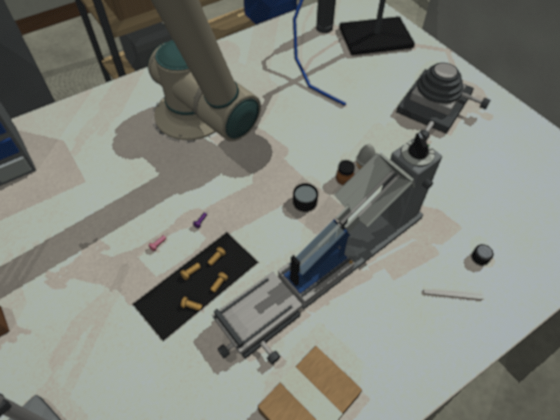

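View pics/side0.png

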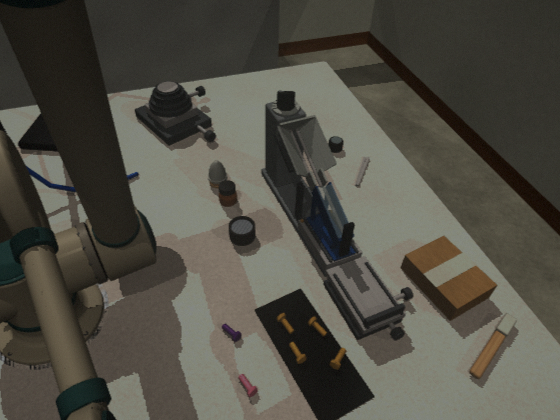

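View pics/wrist0.png

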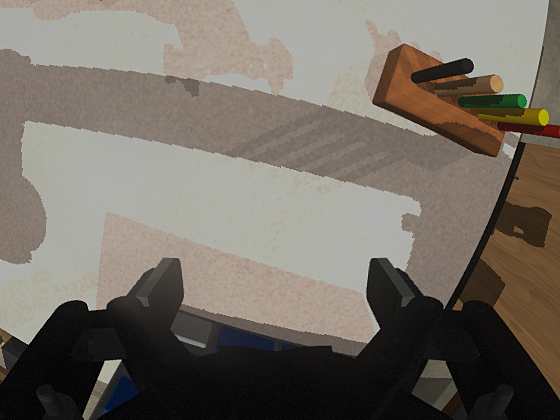

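```bash
cat > h.py <<'E'
from cell import *
import numpy as np, cv2
from scipy.spatial.transform import Rotation as R
class Cam:
    def __init__(s,n,m=None):
        m=m or camera_model(n); s.n=n; s.T=np.array(m["camera_from_world"]); s.cx,s.cy=m["cx"],m["cy"]
        s.f=210/np.tan(np.radians(m["vertical_fov"])/2); s.C=-s.T[:3,:3].T@s.T[:3,3]
    def ray(s,u,v):
        x=np.array([u-s.cx,v-s.cy])/s.f
        if s.n=="wrist":
            r=np.linalg.norm(x); d=np.r_[x/max(r,1e-9)*np.sin(r),np.cos(r)]
        else: d=np.r_[x,1]
        d=s.T[:3,:3].T@d; return d/np.linalg.norm(d)
    def at(s,u,v,z):
        d=s.ray(u,v); return s.C+d*(z-s.C[2])/d[2]
    def proj(s,p):
        c=s.T[:3,:3]@np.asarray(p,float)+s.T[:3,3]
        if s.n=="wrist":
            r=np.hypot(c[0],c[1]); k=np.arctan2(r,c[2])/max(r,1e-9)
            return np.array([s.cx+s.f*k*c[0],s.cy+s.f*k*c[1]])
        return np.array([s.cx+s.f*c[0]/c[2],s.cy+s.f*c[1]/c[2]])
def tri(c1,p1,c2,p2):
    d1,d2=c1.ray(*p1),c2.ray(*p2)
    A=np.c_[d1,-d2]; t=np.linalg.lstsq(A,c2.C-c1.C,rcond=None)[0]
    a=c1.C+d1*t[0]; b=c2.C+d2*t[1]; return (a+b)/2,np.linalg.norm(a-b)
def shot(n,name=None):
    m=camera_model(n); im=cv2.cvtColor(snapshot(n),cv2.COLOR_RGB2BGR)
    if name: cv2.imwrite(f"pics/{name}.png",im)
    return Cam(n,m),im
def crop(im,x0,y0,x1,y1,k,name):
    c=cv2.resize(im[y0:y1,x0:x1],None,fx=k,fy=k,interpolation=cv2.INTER_CUBIC)
    st=20
    for x in range(x0//st*st+st,x1,st):
        cv2.putText(c,str(x),(int((x-x0)*k),10),0,.35,(0,0,255),1); cv2.line(c,(int((x-x0)*k),12),(int((x-x0)*k),18),(0,0,255),1)
    for y in range(y0//st*st+st,y1,st):
        cv2.putText(c,str(y),(0,int((y-y0)*k)),0,.35,(0,0,255),1); cv2.line(c,(22,int((y-y0)*k)),(28,int((y-y0)*k)),(0,0,255),1)
    cv2.imwrite(f"pics/{name}.png",c)
def pose():
    o=get_obs(); return o,np.array(o["tool_pos"]),R.from_rotvec(o["tcp_rot"]).as_matrix()
E
python3 - <<'E'
from h import *
crop(cv2.imread("pics/scene0.png"),190,90,460,370,2.1,"sc1")
crop(cv2.imread("pics/side0.png"),220,70,430,350,2.1,"sd1")
crop(cv2.imread("pics/scene0.png"),130,200,270,340,4.2,"sc2")
E
```

```text
(no output)
```

View pics/sc1.png

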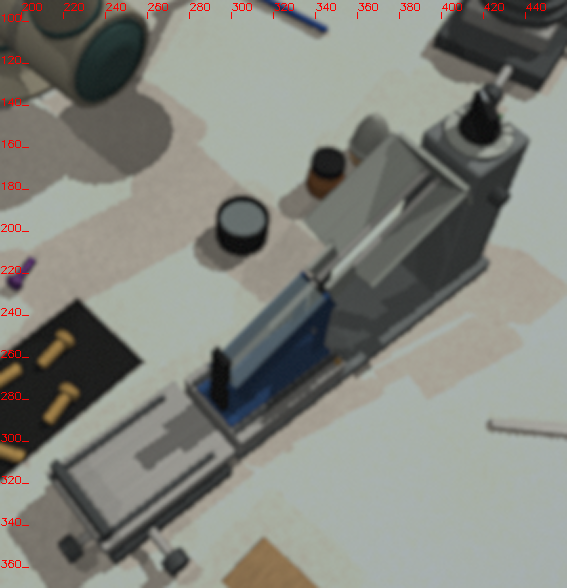

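View pics/sd1.png

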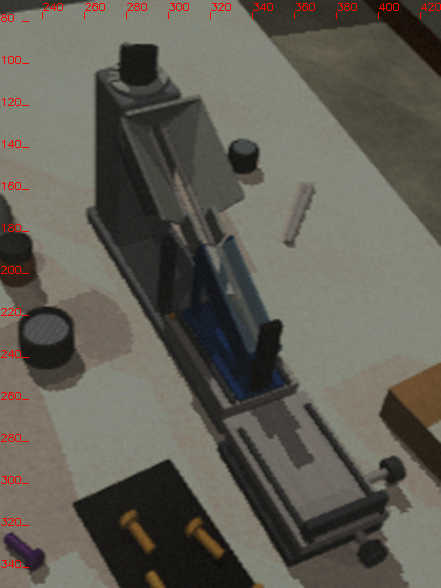

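View pics/sc2.png

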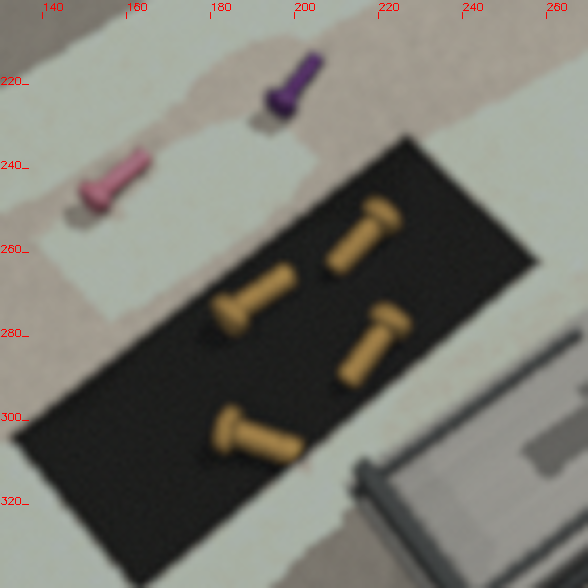

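Run:
```python
from h import *
s=Cam("scene");d=Cam("side")
S=lambda x,y:(190+x/2.1,90+y/2.1); D=lambda x,y:(220+x/2.1,70+y/2.1)
for n,a,b in [("tabtop",S(218,350),D(271,322)),("knobtop",S(484,92),D(139,46)),("stopbarL",S(56,466),D(305,530)),("stopbarR",S(108,543),D(384,494)),("dockR",S(237,440),D(296,380)),("dockL",S(188,385),D(222,413))]:
    p,e=tri(s,a,d,b);print(n,p.round(4),round(e*1000,1))
for c in [(226.5,232.5),(258,262),(133,304),(163,340)]: print("mat",s.at(*c,.003).round(4))
im=cv2.imread("pics/scene0.png");h=cv2.cvtColor(im,cv2.COLOR_BGR2HSV)
m=cv2.inRange(h,(12,110,90),(28,255,255));m[:, :150]=0;m[320:]=0;m[:225]=0;m[:,250:]=0
n,l,st,ce=cv2.connectedComponentsWithStats(m)
for i in range(1,n):
    if st[i,4]>40: print(st[i],ce[i].round(1),s.at(*ce[i],.011).round(4))
o,p,M=pose();print(p,M.round(3))
c=Cam("wrist");print("cam in tool",M.T@(c.C-p), (c.T[:3,:3]@M).round(3))
```

```text
tabtop [ 0.629  -0.0746  0.1596] 2.7
knobtop [0.5987 0.2475 0.2869] 10.2
stopbarL [ 0.6012 -0.2433  0.0562] 1.9
stopbarR [ 0.6924 -0.2362  0.0567] 6.3
dockR [ 0.6745 -0.0784  0.0525] 1.6
dockL [ 0.589  -0.0807  0.0327] 0.1
mat [ 0.4147 -0.1183  0.003 ]
mat [ 0.5245 -0.0976  0.003 ]
mat [ 0.4615 -0.3791  0.003 ]
mat [ 0.5705 -0.3594  0.003 ]
[208 247  17  17 111] [216.1 255.3] [ 0.46   -0.1709  0.011 ]
[181 263  19  15 117] [190. 270.] [ 0.4606 -0.2386  0.011 ]
[211 273  16  18 120] [218.5 281.2] [ 0.5206 -0.1986  0.011 ]
[181 297  21  13 129] [190.4 303.6] [ 0.5335 -0.2753  0.011 ]
[ 0.1840214  -0.54460661  0.40402296] [[ 0.947  0.32  -0.   ]
 [ 0.32  -0.947  0.001]
 [ 0.    -0.001 -1.   ]]
cam in tool [ 0.06969167 -0.00067752  0.02932452] [[-0.     1.    -0.001]
 [-0.963 -0.001 -0.271]
 [-0.271  0.001  0.963]]
```

```bash
python3 -m pendant '[[[0,0,-0.06],0,0.085],[[0,0,-0.06],0,0.085],[[0.043,-0.041,0],0,0.085],[[0.043,-0.041,0],0,0.085],[[0.043,-0.041,0],0,0.085],[[0.043,-0.041,0],0,0.085],[[0.043,-0.041,0],0,0.085],[[0.043,-0.041,0],0,0.085],[[0.043,-0.041,0],0,0.085],[[0.043,-0.041,0],0,0.085]]'
python3 -m pendant '[[[0.043,-0.041,0],0,0.085],[[0.043,-0.041,0],0,0.085],[[0.043,-0.041,0],0,0.085],[[0.043,-0.041,0],0,0.085],[[0.043,-0.041,0],0,0.085],[[0.043,-0.041,0],0,0.085],[[0.043,-0.041,0],0,0.085]]'
python3 -m pendant '[[[0,0,0],-0.18,0.085],[[0,0,0],-0.18,0.085],[[0,0,0],-0.18,0.085],[[0,0,0],-0.18,0.085],[[0,0,0],-0.18,0.085],[[0,0,0],-0.18,0.085],[[0,0,0],-0.18,0.085],[[0,0,0],-0.18,0.085],[[0,0,0],-0.18,0.085],[[0,0,0],-0.18,0.085],[[0,0,0],-0.18,0.085],[[0,0,0],-0.18,0.085]]'
python3 - <<'E'
from h import *
shot("wrist","w1");shot("scene","s1")
E
```

```text
t: 1.4
tool_pos: [0.4053, -0.122, 0.5247]
tcp_rot: [3.1, 0.509, 0.001]
wrist_force: [0.2, -0.6, 0.9]
finger_gap: 0.995
t: 2.28
tool_pos: [0.5989, 0.2462, 0.5243]
tcp_rot: [3.099, 0.51, -0.001]
wrist_force: [0.7, -0.9, 0.3]
finger_gap: 0.998
t: 3.78
tool_pos: [0.5983, 0.2443, 0.5241]
tcp_rot: [-1.003, -2.976, 0.001]
wrist_force: [0.1, 0.6, -1.1]
finger_gap: 0.995
```

View pics/w1.png

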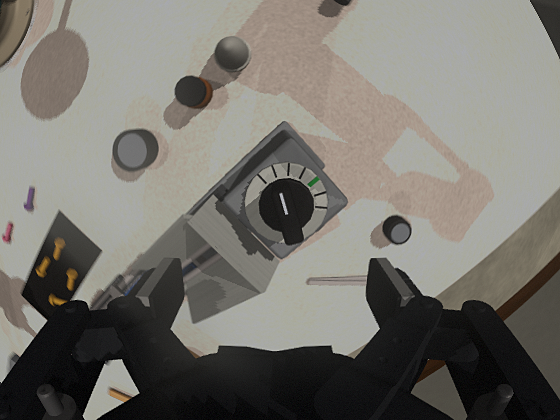

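Run:
```python
from h import *
crop(cv2.imread("pics/w1.png"),180,110,360,260,4,"w1c")
crop(cv2.imread("pics/w1.png"),0,200,260,350,3,"w1d")
```

```text
(no output)
```

View pics/w1c.png

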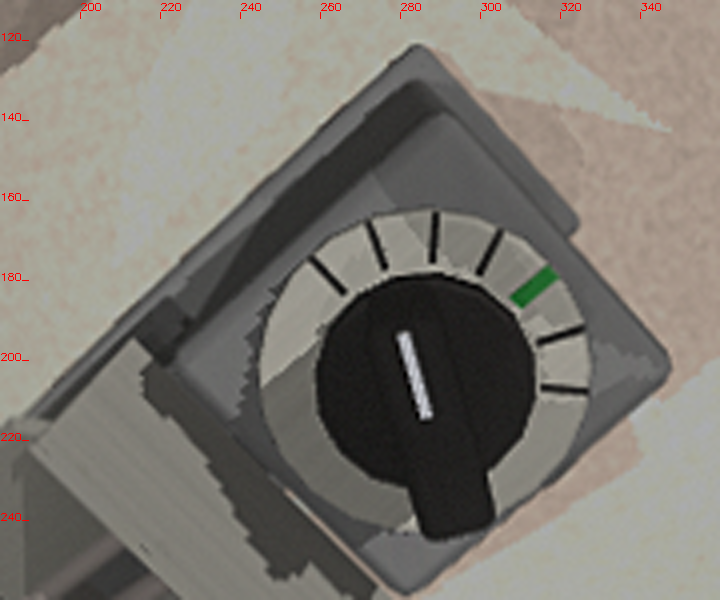

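View pics/w1d.png

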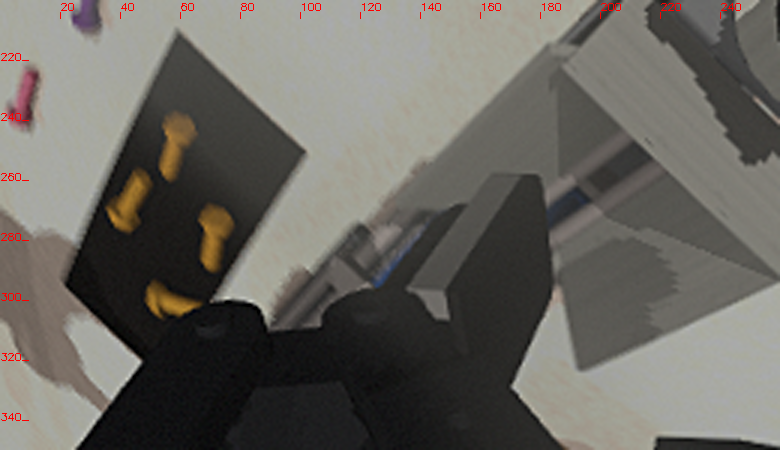

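Run:
```python
from h import *
m=camera_model("wrist");c=Cam("wrist",m)  # arm still
W=lambda x,y:(180+x/4,110+y/4)
print("disc", c.at(*W(426,380),.249), "bounds",[c.at(*W(*q),.249)[:2].round(4) for q in [(315,380),(537,380),(430,272),(415,488)]])
print("ring", [c.at(*W(*q),.237)[:2].round(4) for q in [(259,375),(592,375),(425,209)]])
a=c.at(*W(403,334),.279);b=c.at(*W(427,418),.279);print("ptr",a,b,np.degrees(np.arctan2(*(a-b)[[1,0]])),np.linalg.norm(a-b))
g=c.at(*W(533,286),.237);print("green",g)
# column top corners z .235
for q in [(418,45),(578,228),(668,362),(405,595),(25,425)]: print(q,c.at(*W(*q),.235).round(4))
# ticks
for q in [(327,275),(377,245),(434,237),(489,251),(561,335),(565,389)]: print("tick",c.at(*W(*q),.237).round(4))
# bar end
for q in [(413,488),(495,525),(428,542),(480,537)]: print("barend",c.at(*W(*q),.279).round(4))
```

```text
disc [0.60294262 0.25369626 0.249     ] bounds [array([0.5897, 0.2365]), array([0.6163, 0.271 ]), array([0.5863, 0.2673]), array([0.6196, 0.2384])]
ring [array([0.584 , 0.2255]), array([0.6259, 0.28  ]), array([0.5775, 0.2733])]
ptr [0.58692328 0.25957702 0.279     ] [0.60135869 0.25381041 0.279     ] 158.22444425541227 0.015544605395832212
green [0.60329314 0.28119782 0.237     ]
(418, 45) [0.5507 0.292  0.235 ]
(578, 228) [0.5996 0.2956 0.235 ]
(668, 362) [0.6342 0.2945 0.235 ]
(405, 595) [0.6425 0.2188 0.235 ]
(25, 425) [0.5619 0.1779 0.235 ]
tick [0.5761 0.2495 0.237 ]
tick [0.5774 0.2612 0.237 ]
tick [0.5831 0.2713 0.237 ]
tick [0.5921 0.2783 0.237 ]
tick [0.6151 0.2798 0.237 ]
tick [0.6249 0.2738 0.237 ]
barend [0.6102 0.2441 0.279 ]
barend [0.6248 0.2514 0.279 ]
barend [0.62  0.24  0.279]
barend [0.625  0.2479 0.279 ]
```

Run:
```python
from h import *
from scipy.optimize import least_squares
P=np.array([[0.5761,0.2495],[.5774,.2612],[.5831,.2713],[.5921,.2783],[.6033,.2812],[.6151,.2798],[.6249,.2738]])
r=least_squares(lambda v:np.linalg.norm(P-v[:2],axis=1)-v[2],[.603,.253,.0285]);print(r.x,r.fun)
a=np.degrees(np.arctan2(*(P-r.x[:2]).T[::-1]));print(a,np.diff(a))
r=least_squares(lambda v:np.linalg.norm(P-v[:2],axis=1)-.0285,[.603,.253]);print(r.x)
a=np.degrees(np.arctan2(*(P-r.x[:2]).T[::-1]));print(a,np.diff(a))
o,p,M=pose();print(p,M.round(3), o['qpos'])
print("heading",np.degrees(np.arctan2(M[1,0],M[0,0])))
```

```text
[0.60525962 0.25209799 0.02929461] [-1.94835201e-05  1.41774264e-05  2.71557419e-05  2.63883124e-05
 -1.26696985e-04  1.03256346e-04 -2.47973221e-05]
[-174.9086455   161.90728093  139.0900375   116.66749554   93.85226328
   70.44380693   47.85481112] [336.81592643 -22.81724343 -22.42254196 -22.81523227 -23.40845635
 -22.5889958 ]
[0.60481519 0.2529951 ]
[-173.06032735  163.33844827  139.87066203  116.67858919   93.075029
   69.00863237   46.00891759] [336.39877562 -23.46778624 -23.19207284 -23.60356019 -24.06639663
 -22.99971478]
[0.59826874 0.24435747 0.52420099] [[-0.792  0.61  -0.001]
 [ 0.61   0.792 -0.   ]
 [ 0.    -0.001 -1.   ]] [ 2.80183217e-01  3.52595676e-01  1.10503120e+00 -6.10517096e-05
  1.68487033e+00 -6.34580217e-01]
heading 142.4116767407693
```

```bash
python3 -m pendant '[[[0,0,0],-0.138,0.045],[[0,0,0],-0.138,0.045],[[-0.0027,0.0098,0],0,0.045],[[0,0,0.02],0,0.045],[[0,0,0.02],0,0.045],[[0,0,0],0,0.045]]' 40
python3 - <<'E'
from h import *
c,im=shot("wrist","w2");crop(im,180,110,380,260,4,"w2c")
o,p,M=pose();print(p,"heading",np.degrees(np.arctan2(M[1,0],M[0,0])))
g=p+M@[0,0,.155];print(g,c.proj([.6045,.2525,.279]),c.proj(g*[1,1,0]+[0,0,.279]))
E
```

```text
t: 4.62
tool_pos: [0.6045, 0.2528, 0.4826]
tcp_rot: [-0.597, -3.081, 0.003]
wrist_force: [-1.0, -0.7, -0.7]
finger_gap: 0.525
[0.60472273 0.25279337 0.48401364] heading 158.1059443014731
[0.60450838 0.25273755 0.3290138 ] [273.07078322 241.55852516] [273.45879844 241.4283033 ]
```

View pics/w2c.png

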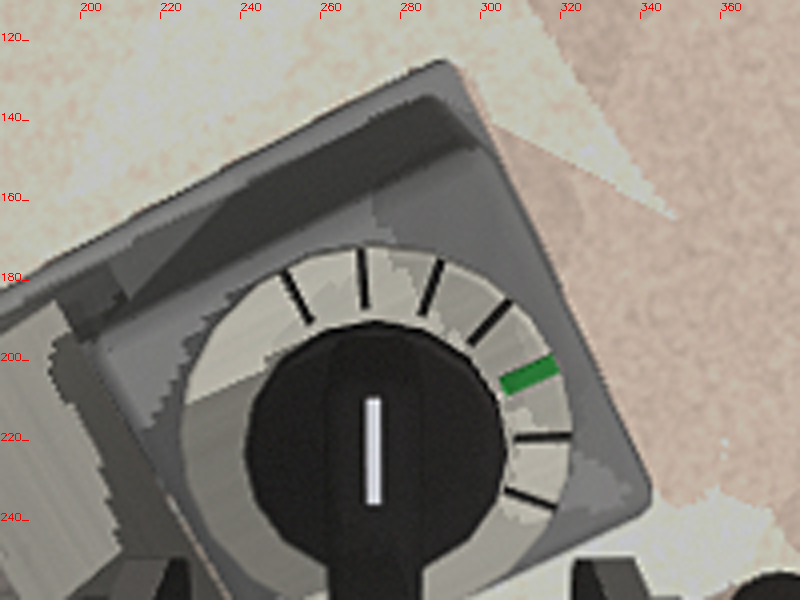

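```bash
python3 -m pendant '[[[0,0,0.029],0,0.045],[[0,0,0.028],0,0.045],[[0,0,0],0,0.0],[[0,0,0],0,0.0],[[0,0,0],0,0.0],[[0,0,0],0,0.0]]' 60
python3 -m pendant '[[[0,0,0],0.1,0.0],[[0,0,0],0.15,0.0],[[0,0,0],0.15,0.0],[[0,0,0],0.15,0.0],[[0,0,0],0.15,0.0],[[0,0,0],0.15,0.0],[[0,0,0],0.15,0.0],[[0,0,0],0.13,0.0],[[0,0,0],0,0.0],[[0,0,0],0,0.0]]' 60
python3 - <<'E'
from h import *
o,p,M=pose();print(o);print(p,"heading",np.degrees(np.arctan2(M[1,0],M[0,0])))
c,im=shot("wrist","w3")
E
```

```text
t: 5.42
tool_pos: [0.6044, 0.2518, 0.429]
tcp_rot: [0.594, 3.084, -0.002]
wrist_force: [-2.9, -4.3, 1.4]
finger_gap: 0.151
t: 6.68
tool_pos: [0.6032, 0.2509, 0.429]
tcp_rot: [2.153, 2.286, -0.007]
wrist_force: [-6.6, -7.7, 4.4]
finger_gap: 0.152
{'t': 6.675, 'qpos': array([ 0.2886694 ,  0.38571444,  1.28025344, -0.00343025,  1.47907249,
        0.22886578]), 'joint_velocities': array([-0.00011956, -0.00127786,  0.00115253,  0.00026898, -0.00195304,
       -0.00094764]), 'effort': array([  3.09798561, -45.31515598, -27.29293406,   1.9497478 ,
        -2.63989292,  -0.04829975]), 'tool_pos': array([0.60324924, 0.250858  , 0.42899518]), 'tcp_rot': array([ 2.15282515,  2.2863141 , -0.00737542]), 'wrist_force': array([-6.58486331, -7.66547067,  4.39530975]), 'moment': array([-1.21782844,  0.80634784, -0.06542066]), 'finger_gap': 0.15188060995643923}
[0.60324924 0.250858   0.42899518] heading 93.44513833943918
```

View pics/w3.png

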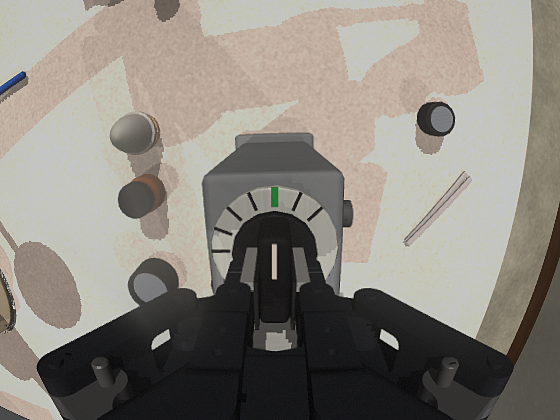

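```bash
python3 -m pendant '[[[0,0,0],0,0.045],[[0,0,0],0,0.045],[[0,0,-0.03],0,0.045],[[0,0,-0.04],0,0.045],[[0,0,-0.03],0,0.085],[[0,0,0],0,0.085]]' 60
python3 - <<'E'
from h import *
o,p,M=pose();print(p,"heading",np.degrees(np.arctan2(M[1,0],M[0,0])))
c,im=shot("wrist","w4");crop(im,180,110,380,260,4,"w4c")
E
```

```text
t: 7.48
tool_pos: [0.6047, 0.253, 0.531]
tcp_rot: [2.15, 2.286, 0.011]
wrist_force: [-0.4, -0.7, 0.1]
finger_gap: 0.927
[0.60467246 0.25298359 0.53100063] heading 93.52142317733369
```

View pics/w4c.png

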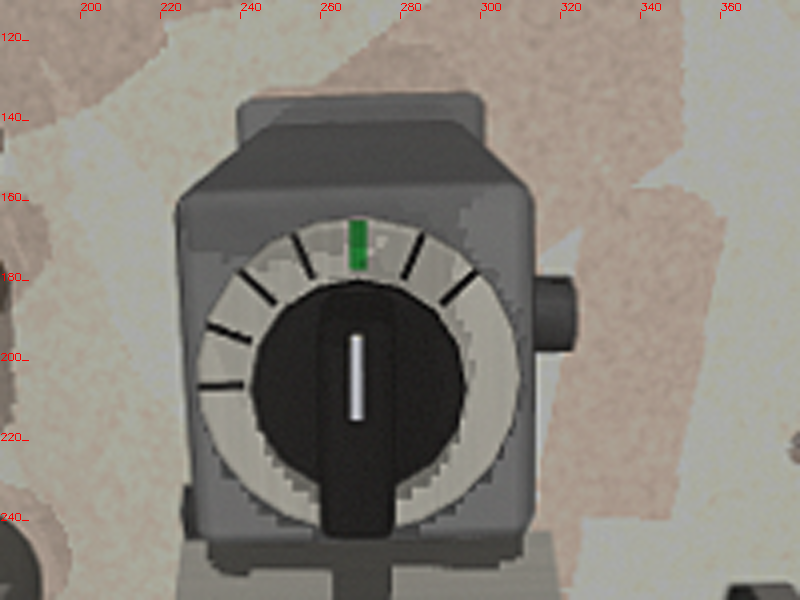

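View pics/w4.png

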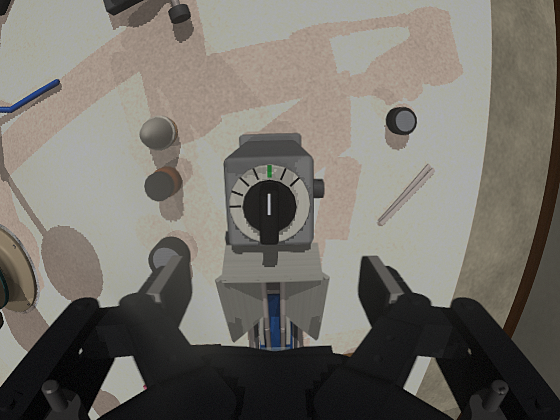

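```bash
python3 -m pendant '[[[-0.05,0,0],0,0.085],[[-0.05,0,0],0,0.085],[[-0.05,0,0],0,0.085],[[0,0,0],0,0.085]]' 60
python3 - <<'E'
from h import *
o,p,M=pose();print(p,"heading",np.degrees(np.arctan2(M[1,0],M[0,0])))
c,im=shot("wrist","w5");crop(im,170,60,370,210,4,"w5c")
E
```

```text
t: 8.02
tool_pos: [0.6139, 0.0997, 0.5259]
tcp_rot: [-2.157, -2.282, 0.004]
wrist_force: [0.3, 1.0, 0.5]
finger_gap: 0.995
[0.61386889 0.09966772 0.52588659] heading 93.22411268218906
```

View pics/w5c.png

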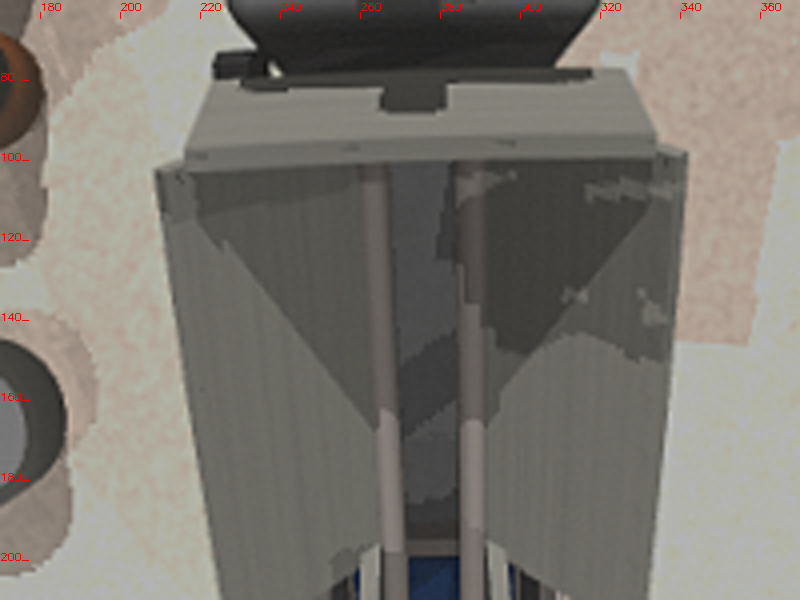

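View pics/w5.png

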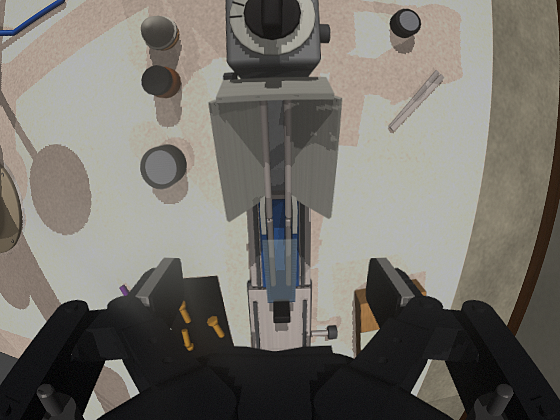

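Run:
```python
from h import *
c=Cam("wrist")
W=lambda x,y:(170+x/4,60+y/4)
kn=np.array([.6045,.2525])
yaw=np.radians(5.2);ex=np.array([np.cos(yaw),np.sin(yaw)]);ey=np.array([-ex[1],ex[0]])
org=kn-.256*ey;print("org",org)
def F(p): q=p[:2]-org;return np.array([q@ex,q@ey])
for nm,q,z in [("upL",W(157,172),.247),("upR",W(686,152),.247),("dnL",(226,220),.195),("dnR",(330,216),.195),("rodLtop",W(375,165),.212),("rodRtop",W(471,165),.212),("rodLlow",W(394,550),.162),("rodRlow",W(473,550),.162),("tab",(282,305),.145)]:
    p=c.at(*q,z);print(nm,p.round(4),"feeder",F(p).round(4))
# tops of mag etc
s=Cam("scene");d=Cam("side");p=np.array([.629,-.0746,.16]);print("tab F",F(p))
print("stop", F(np.array([.6012,-.2433])),F(np.array([.6924,-.2362])))
```

```text
org [ 0.62770194 -0.00244641]
upL [0.5593 0.1814 0.247 ] feeder [-0.0515  0.1893]
upR [0.6601 0.1912 0.247 ] feeder [0.0498 0.1899]
dnL [0.5679 0.0714 0.195 ] feeder [-0.0528  0.0789]
dnR [0.6695 0.0814 0.195 ] feeder [0.0493 0.0797]
rodLtop [0.5997 0.186  0.212 ] feeder [-0.0108  0.1902]
rodRtop [0.6204 0.1872 0.212 ] feeder [0.0099 0.1895]
rodLlow [0.6082 0.0883 0.162 ] feeder [-0.0112  0.0921]
rodRlow [0.6291 0.0895 0.162 ] feeder [0.0098 0.0914]
tab [ 0.6324 -0.0546  0.145 ] feeder [-0.0001 -0.0524]
tab F [-0.00524675 -0.07197429]
stop [-0.04822205 -0.2374604 ] [ 0.0432461  -0.23865531]
```

```bash
python3 -m pendant '[[[-0.0488,-0.0229,0],0,0.06],[[-0.0488,-0.0229,0],0,0.06],[[-0.0488,-0.0229,0],0,0.06],[[-0.0488,-0.0229,0],0,0.06],[[-0.0488,-0.0229,0.02],0,0.06],[[-0.0488,-0.0229,0.04],0,0.06],[[0,0,0.02],0,0.06],[[0,0,0],0,0.06]]' 60
python3 - <<'E'
from h import *
o,p,M=pose();print(p,"heading",np.degrees(np.arctan2(M[1,0],M[0,0])))
c,im=shot("wrist","w6");np.savez("w6.npz",T=c.T)
E
```

```text
t: 9.07
tool_pos: [0.4955, -0.1937, 0.4481]
tcp_rot: [-2.149, -2.285, 0.0]
wrist_force: [0.4, 0.5, 0.2]
finger_gap: 0.7
[ 0.49549136 -0.19374556  0.44809983] heading 93.5046318544908
```

View pics/w6.png

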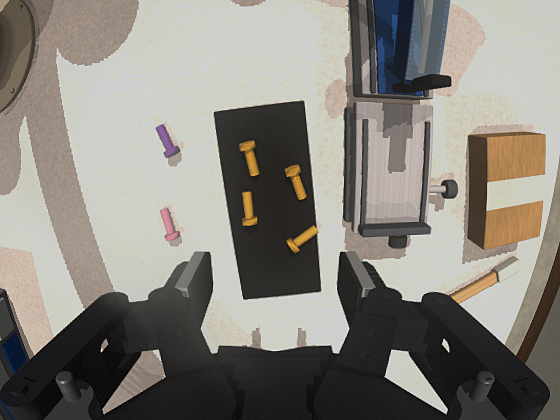

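```bash
cat >> h.py <<'E'
YAW=np.radians(5.2)
def bolts(c,im,roi,z=.011,heading=None):
    h=cv2.cvtColor(im,cv2.COLOR_BGR2HSV)
    m=cv2.inRange(h,(12,110,60),(28,255,255));k=np.zeros_like(m);x0,y0,x1,y1=roi;k[y0:y1,x0:x1]=255;m&=k
    n,l,st,ce=cv2.connectedComponentsWithStats(m);out=[]
    for i in range(1,n):
        if st[i,4]<150: continue
        v,u=np.nonzero(l==i)
        P=np.array([c.at(a,b,z)[:2] for a,b in zip(u,v)])
        mu=P.mean(0);w,V=np.linalg.eigh(np.cov((P-mu).T));ax=V[:,1]
        t=(P-mu)@ax;s=(P-mu)@V[:,0]
        lo,hi=np.percentile(t,1),np.percentile(t,99)
        wl=np.ptp(s[t<lo+.007]);wh=np.ptp(s[t>hi-.007])
        if wl>wh: ax=-ax;lo,hi=-hi,-lo
        tip=mu+ax*lo   # shank end ; head top at hi
        sh=(P-mu)@ax<lo+.03
        off=np.median(((P-mu)@np.array([-ax[1],ax[0]]))[sh])
        g=mu+ax*(hi-.008-.013)+np.array([-ax[1],ax[0]])*off
        out.append(dict(px=ce[i].round(1),area=int(st[i,4]),L=(hi-lo)*1000,wd=(round(wl*1e3,1),round(wh*1e3,1)),ang=np.degrees(np.arctan2(ax[1],ax[0])),g=g))
    return out
def goto(g,head_deg,tcpz):
    """print spin, then shift in tool axes AFTER the spin"""
    o,p,M=pose();cur=np.degrees(np.arctan2(M[1,0],M[0,0]))
    d=(head_deg-cur+180)%360-180
    a=np.radians(head_deg);X=np.array([np.cos(a),np.sin(a)]);Y=np.array([X[1],-X[0]])
    w=np.asarray(g)[:2]-p[:2]
    print("p",p.round(4),"cur heading %.1f spin %.3f"%(cur,-np.radians(d)),"shift x %.4f y %.4f z %.4f"%(w@X,w@Y,p[2]-tcpz),"q6after %.2f"%(o['qpos'][5]-np.radians(d)), "gap",o['finger_gap'])
E
python3 - <<'E'
from h import *
c=Cam("wrist");im=cv2.imread("pics/w6.png")
for b in bolts(c,im,(210,100,330,270)):
    print({k:(np.round(v,4) if k!='px' else v) for k,v in b.items()})
    for h in (b['ang'],b['ang']+180):
        h=(h+180)%360-180
        if -20<h<200 or h<-170: print("  head",round(h,1));goto(b['g'],h,.167)
E
```

```text
{'px': array([249.8, 156.5]), 'area': np.int64(403), 'L': np.float64(43.9218), 'wd': array([12.4, 20.6]), 'ang': np.float64(108.1071), 'g': array([ 0.4644, -0.1739])}
  head 108.1
p [ 0.496  -0.1936  0.4497] cur heading 93.6 spin -0.254 shift x 0.0286 y -0.0239 z 0.2827 q6after -0.82 gap 0.701772266614427
{'px': array([295.8, 180.2]), 'area': np.int64(390), 'L': np.float64(45.3306), 'wd': array([12. , 19.8]), 'ang': np.float64(113.6574), 'g': array([ 0.5247, -0.2007])}
  head 113.7
p [ 0.496  -0.1936  0.4497] cur heading 93.6 spin -0.351 shift x -0.0179 y 0.0234 z 0.2827 q6after -0.92 gap 0.701772266614427
{'px': array([248.2, 209.5]), 'area': np.int64(374), 'L': np.float64(45.95), 'wd': array([20.5, 12.2]), 'ang': np.float64(-82.0236), 'g': array([ 0.4649, -0.2428])}
  head 98.0
p [ 0.496  -0.1936  0.4497] cur heading 93.6 spin -0.077 shift x -0.0444 y -0.0376 z 0.2827 q6after -0.64 gap 0.701772266614427
{'px': array([301.3, 238.5]), 'area': np.int64(351), 'L': np.float64(43.7798), 'wd': array([13.1, 23.4]), 'ang': np.float64(-136.8259), 'g': array([ 0.5387, -0.2781])}
  head 43.2
p [ 0.496  -0.1936  0.4497] cur heading 93.6 spin 0.879 shift x -0.0266 y 0.0908 z 0.2827 q6after 0.31 gap 0.701772266614427
```

```bash
python3 -m pendant '[[[0,0,0],-0.127,0.045],[[0,0,0],-0.127,0.045],[[0.0286,-0.0239,0.05],0,0.045],[[0,0,0.05],0,0.045],[[0,0,0.05],0,0.045],[[0,0,0],0,0.045]]' 60
python3 - <<'E'
from h import *
c,im=shot("wrist","w7")
for b in bolts(c,im,(200,80,360,260)):
    print({k:(np.round(v,4) if k!='px' else v) for k,v in b.items()})
    h=b['ang'] if b['ang']>0 else b['ang']+180
    goto(b['g'],h,.178)
E
```

```text
t: 9.88
tool_pos: [0.4636, -0.1731, 0.2986]
tcp_rot: [-1.839, -2.539, 0.001]
wrist_force: [-0.1, 0.2, 0.9]
finger_gap: 0.523
{'px': array([273.9, 203.5]), 'area': np.int64(959), 'L': np.float64(45.438), 'wd': array([12.6, 19.5]), 'ang': np.float64(107.5566), 'g': array([ 0.4629, -0.1727])}
p [ 0.4648 -0.1739  0.3008] cur heading 108.1 spin 0.010 shift x 0.0017 y -0.0014 z 0.1228 q6after -0.81 gap 0.5251089663968385
{'px': array([329.6, 239.7]), 'area': np.int64(420), 'L': np.float64(21.0395), 'wd': array([15.8, 17.6]), 'ang': np.float64(-165.2107), 'g': array([ 0.5282, -0.1842])}
p [ 0.4648 -0.1739  0.3008] cur heading 108.1 spin 1.629 shift x 0.0587 y 0.0262 z 0.1228 q6after 0.81 gap 0.5251089663968385
{'px': array([253.5, 254.5]), 'area': np.int64(150), 'L': np.float64(13.2635), 'wd': array([9.7, 9.6]), 'ang': np.float64(20.8976), 'g': array([ 0.4463, -0.2258])}
p [ 0.4648 -0.1739  0.3008] cur heading 108.1 spin 1.523 shift x -0.0357 y 0.0419 z 0.1228 q6after 0.71 gap 0.5251089663968385
```

View pics/w7.png

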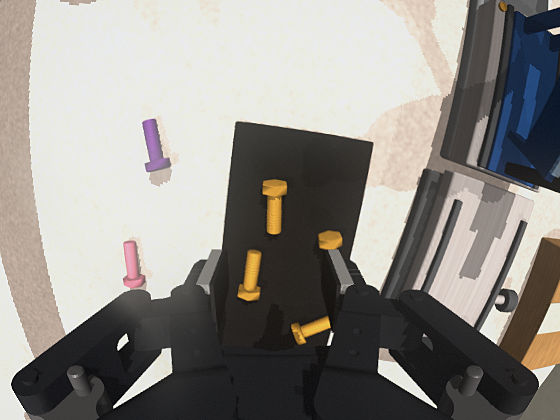

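```bash
python3 -m pendant '[[[0.0017,-0.0014,0.05],0,0.042],[[0,0,0.05],0,0.042],[[0,0,0.0228],0,0.042],[[0,0,0],0,0.042],[[0,0,0],0,0.0],[[0,0,0],0,0.0],[[0,0,0],0,0.0],[[0,0,0],0,0.0]]' 60
python3 -m pendant '[[[0,0,-0.02],0,0.0],[[0,0,-0.05],0,0.0],[[0,0,-0.05],0,0.0],[[0,0,0],0,0.0]]' 60
python3 - <<'E'
from h import *
c,im=shot("wrist","w8")
H=np.array([.6146,.131]);goto(H,95.2,.38)
E
```

```text
t: 10.92
tool_pos: [0.4634, -0.1741, 0.1798]
tcp_rot: [1.843, 2.538, 0.001]
wrist_force: [0.6, 1.1, 5.4]
finger_gap: 0.107
t: 11.42
tool_pos: [0.4636, -0.1742, 0.3026]
tcp_rot: [1.839, 2.533, 0.002]
wrist_force: [0.4, -0.0, 0.2]
finger_gap: 0.11
p [ 0.4626 -0.1737  0.3002] cur heading 108.0 spin 0.224 shift x 0.2897 y 0.1790 z -0.0798 q6after -0.59 gap 0.10664626899368367
```

View pics/w8.png

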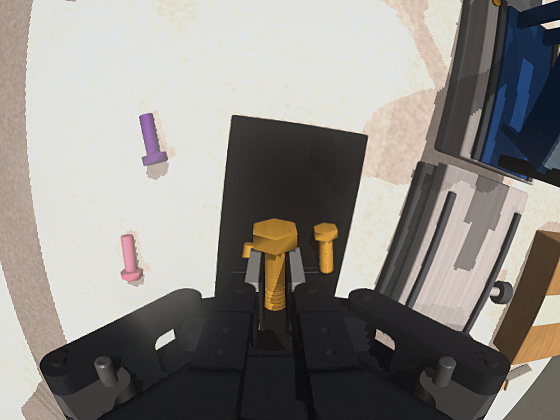

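```bash
python3 -m pendant '[[[0,0,-0.06],0.112,0.0],[[0,0,-0.06],0.112,0.0],[[0,0,-0.04],0,0.0],[[0.0483,0.0298,0],0,0.0],[[0.0483,0.0298,0],0,0.0],[[0.0483,0.0298,0],0,0.0],[[0.0483,0.0298,0],0,0.0],[[0.0483,0.0298,0],0,0.0],[[0.0483,0.0298,0],0,0.0],[[0,0,0],0,0.0],[[0,0,0],0,0.0]]' 60
python3 - <<'E'
from h import *
c,im=shot("wrist","w9")
H=np.array([.6146,.131]);goto(H,95.2,.386)
E
```

```text
t: 12.85
tool_pos: [0.6136, 0.1312, 0.456]
tcp_rot: [-2.116, -2.32, 0.005]
wrist_force: [0.1, 0.3, -0.9]
finger_gap: 0.108
p [0.6135 0.1306 0.4566] cur heading 95.2 spin -0.000 shift x 0.0003 y 0.0012 z 0.0706 q6after 0.01 gap 0.10541037496879742
```

View pics/w9.png

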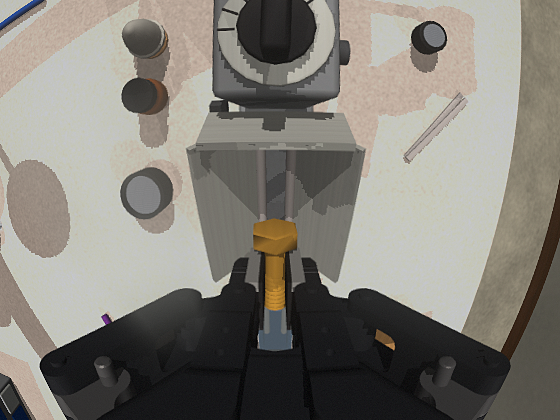

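```bash
python3 -m pendant '[[[0.0,0.001,0.035],0,0.0],[[0,0,0.034],0,0.0],[[0,0,0],0,0.0],[[0,0,0],0,0.03],[[0,0,0],0,0.03],[[0,0,0],0,0.03],[[0,0,-0.03],0,0.03],[[0,0,-0.05],0,0.03],[[0,0,-0.03],0,0.045],[[0,0,0],0,0.045],[[0,0,0],0,0.045]]' 60
python3 - <<'E'
from h import *
c,im=shot("wrist","w10");c,im=shot("scene","s10");crop(im,270,180,430,300,4,"s10c")
c,im=shot("side","d10");crop(im,260,110,380,270,3.5,"d10c")
E
```

```text
t: 14.28
tool_pos: [0.6146, 0.1315, 0.4979]
tcp_rot: [-2.118, -2.32, 0.001]
wrist_force: [-0.4, 0.4, -1.0]
finger_gap: 0.526
```

View pics/w10.png

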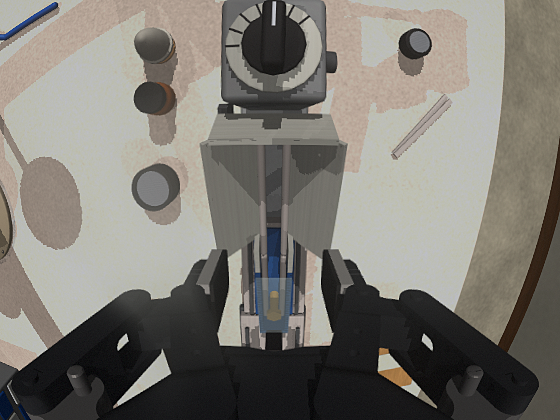

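View pics/s10c.png

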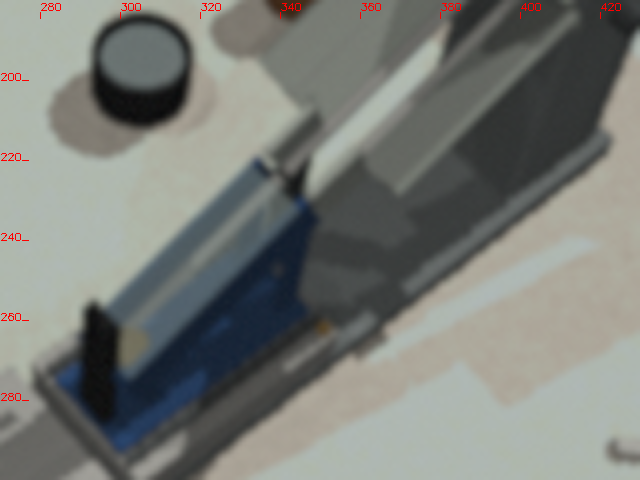

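View pics/d10c.png

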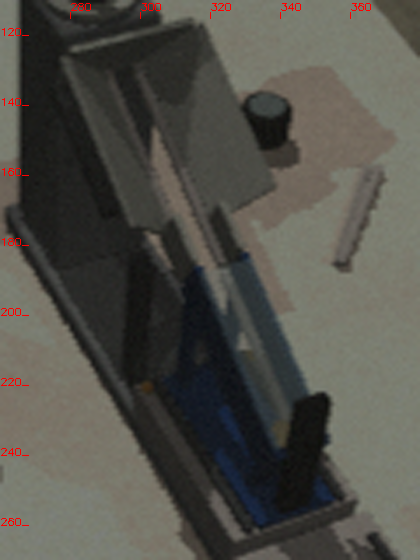

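```bash
python3 -m pendant '[[[0,0,0],-0.1615,0.045],[[0,0,0],-0.1615,0.045],[[-0.0447,-0.036,0],0,0.045],[[-0.0447,-0.036,0],0,0.045],[[-0.0447,-0.036,0],0,0.045],[[-0.0447,-0.036,0],0,0.045],[[-0.0447,-0.036,0],0,0.045],[[-0.0447,-0.036,0],0,0.045],[[0,0,0.06],0,0.045],[[0,0,0.06],0,0.045],[[0,0,0.06],0,0.045],[[0,0,0.018],0,0.045]]' 60
python3 -m pendant '[[[0,0,0],0,0.045]]'
python3 - <<'E'
from h import *
c,im=shot("wrist","w11")
for b in bolts(c,im,(200,80,360,260)):
    print({k:(np.round(v,4) if k!='px' else v) for k,v in b.items()})
    h=b['ang'] if b['ang']>0 else b['ang']+180
    goto(b['g'],h,.178)
E
```

```text
t: 15.92
tool_pos: [0.523, -0.2001, 0.2955]
tcp_rot: [-1.712, -2.622, 0.002]
wrist_force: [-0.1, -0.2, 0.2]
finger_gap: 0.526
t: 16.05
tool_pos: [0.5242, -0.2006, 0.2981]
tcp_rot: [-1.714, -2.626, 0.001]
wrist_force: [0.2, 0.1, -0.2]
finger_gap: 0.529
{'px': array([281.3, 220.3]), 'area': np.int64(1783), 'L': np.float64(64.8934), 'wd': array([44.9, 21.1]), 'ang': np.float64(-45.6176), 'g': array([ 0.5404, -0.2151])}
p [ 0.525  -0.201   0.2999] cur heading 113.7 spin -0.361 shift x -0.0209 y 0.0011 z 0.1219 q6after -1.26 gap 0.5285001151464104
```

View pics/w11.png

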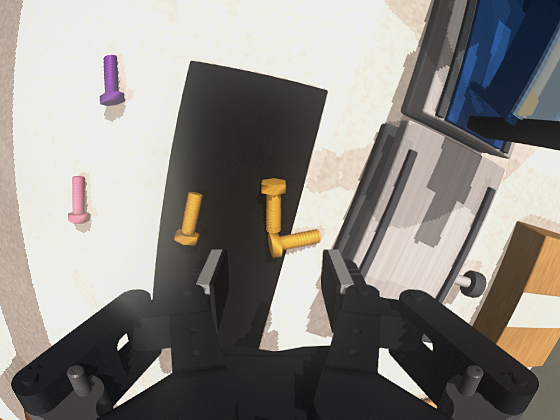

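Run:
```python
from h import *
c=Cam("wrist");im=cv2.imread("pics/w11.png")
for b in bolts(c,im,(250,160,300,229)):
    print({k:(np.round(v,4) if k!='px' else v) for k,v in b.items()})
    h=b['ang'] if b['ang']>0 else b['ang']+180
    goto(b['g'],h,.178)
crop(im,170,160,340,280,4,"w11c")
```

```text
{'px': array([273. , 200.6]), 'area': np.int64(898), 'L': np.float64(41.9873), 'wd': array([11.8, 19.6]), 'ang': np.float64(113.5471), 'g': array([ 0.5244, -0.2011])}
p [ 0.525  -0.201   0.2999] cur heading 113.7 spin 0.003 shift x 0.0001 y -0.0006 z 0.1219 q6after -0.90 gap 0.5285001151464104
```

View pics/w11c.png

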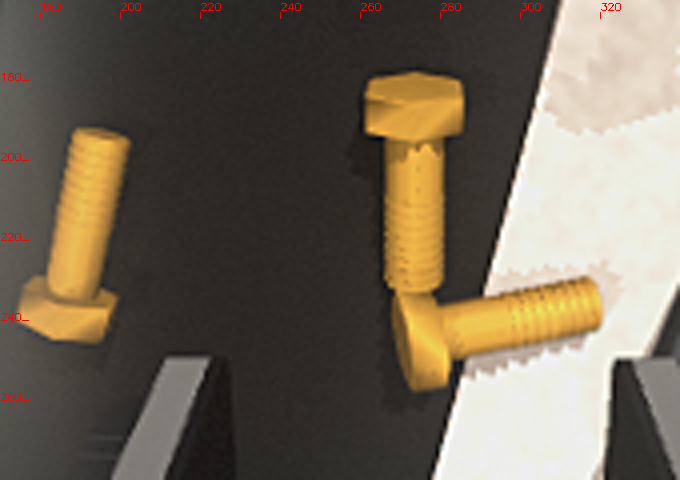

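```bash
python3 -m pendant '[[[0.001,-0.0006,0.05],0,0.032],[[0,0,0.05],0,0.032],[[0,0,0.0219],0,0.032],[[0,0,0],0,0.032],[[0,0,0],0,0.0],[[0,0,0],0,0.0],[[0,0,0],0,0.0],[[0,0,0],0,0.0]]' 60
python3 -m pendant '[[[0,0,-0.02],0,0.0],[[0,0,-0.05],0,0.0],[[0,0,-0.05],0,0.0],[[0,0,0],0,0.0]]' 60
python3 - <<'E'
from h import *
c,im=shot("wrist","w12")
H=np.array([.6146,.131]);goto(H,95.2,.46)
E
```

```text
t: 17.1
tool_pos: [0.5248, -0.2008, 0.1805]
tcp_rot: [1.715, 2.627, 0.0]
wrist_force: [-0.1, 0.6, 7.0]
finger_gap: 0.106
t: 17.6
tool_pos: [0.5254, -0.2009, 0.3034]
tcp_rot: [1.712, 2.622, 0.001]
wrist_force: [0.5, -0.4, -0.7]
finger_gap: 0.109
p [ 0.5244 -0.2004  0.301 ] cur heading 113.7 spin 0.323 shift x 0.3219 y 0.1199 z -0.1590 q6after -0.58 gap 0.10403288970362144
```

View pics/w12.png

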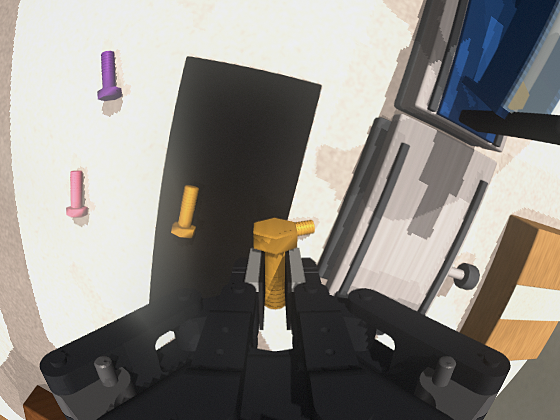

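```bash
python3 -m pendant '[[[0,0,-0.06],0.1615,0.0],[[0,0,-0.06],0.1615,0.0],[[0,0,-0.04],0,0.0],[[0.0537,0.02,0],0,0.0],[[0.0537,0.02,0],0,0.0],[[0.0537,0.02,0],0,0.0],[[0.0537,0.02,0],0,0.0],[[0.0537,0.02,0],0,0.0],[[0.0537,0.02,0],0,0.0],[[0,0,0],0,0.0],[[0,0,0],0,0.0]]' 60
python3 - <<'E'
from h import *
c,im=shot("wrist","w13")
H=np.array([.6146,.131]);goto(H,95.2,.386)
E
```

```text
t: 19.02
tool_pos: [0.6141, 0.1315, 0.4569]
tcp_rot: [-2.116, -2.32, 0.005]
wrist_force: [-0.8, -0.4, -0.7]
finger_gap: 0.107
p [0.6141 0.1308 0.4574] cur heading 95.2 spin -0.000 shift x 0.0002 y 0.0005 z 0.0714 q6after 0.01 gap 0.11152362088222845
```

View pics/w13.png

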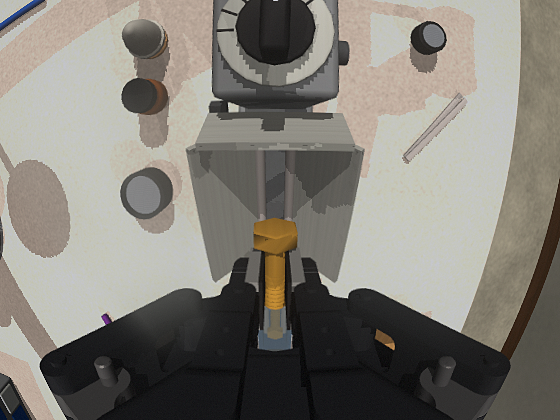

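```bash
python3 -m pendant '[[[0.0,0.0005,0.035],0,0.0],[[0,0,0.035],0,0.0],[[0,0,0],0,0.0],[[0,0,0],0,0.03],[[0,0,0],0,0.03],[[0,0,0],0,0.03],[[0,0,-0.03],0,0.03],[[0,0,-0.05],0,0.03],[[0,0,-0.03],0,0.045],[[0,0,0],0,0.045],[[0,0,0],0,0.045]]' 60
python3 - <<'E'
from h import *
c,im=shot("wrist","w14");crop(im,200,200,360,340,4,"w14c")
E
python3 -m pendant '[[[0,0,0],-0.049,0.045],[[-0.0499,-0.0286,0],0,0.045],[[-0.0499,-0.0286,0],0,0.045],[[-0.0499,-0.0286,0],0,0.045],[[-0.0499,-0.0286,0],0,0.045],[[-0.0499,-0.0286,0],0,0.045],[[-0.0499,-0.0286,0],0,0.045],[[-0.0499,-0.0286,0],0,0.045],[[0,0,0.06],0,0.045],[[0,0,0.06],0,0.045],[[0,0,0.06],0,0.045],[[0,0,0.016],0,0.045]]' 60
python3 -m pendant '[[[0,0,0],0,0.045]]'
python3 - <<'E'
from h import *
c,im=shot("wrist","w15")
for b in bolts(c,im,(200,80,360,260)):
    print({k:(np.round(v,4) if k!='px' else v) for k,v in b.items()})
    h=b['ang'] if b['ang']>0 else b['ang']+180
    goto(b['g'],h,.179)
E
```

```text
t: 20.45
tool_pos: [0.6145, 0.1315, 0.498]
tcp_rot: [-2.117, -2.32, 0.001]
wrist_force: [0.8, 0.1, -0.4]
finger_gap: 0.529
t: 22.0
tool_pos: [0.463, -0.2409, 0.2972]
tcp_rot: [-2.054, -2.362, 0.002]
wrist_force: [0.5, 0.1, 0.3]
finger_gap: 0.528
t: 22.12
tool_pos: [0.4643, -0.2417, 0.3]
tcp_rot: [-2.057, -2.366, 0.001]
wrist_force: [0.1, -0.3, 0.4]
finger_gap: 0.528
{'px': array([274.1, 204.9]), 'area': np.int64(937), 'L': np.float64(45.3674), 'wd': array([19.5, 12.3]), 'ang': np.float64(-80.7567), 'g': array([ 0.4636, -0.2416])}
p [ 0.465  -0.2422  0.3017] cur heading 98.0 spin -0.021 shift x 0.0008 y -0.0014 z 0.1227 q6after -0.77 gap 0.5278882921753122
```

View pics/w14c.png

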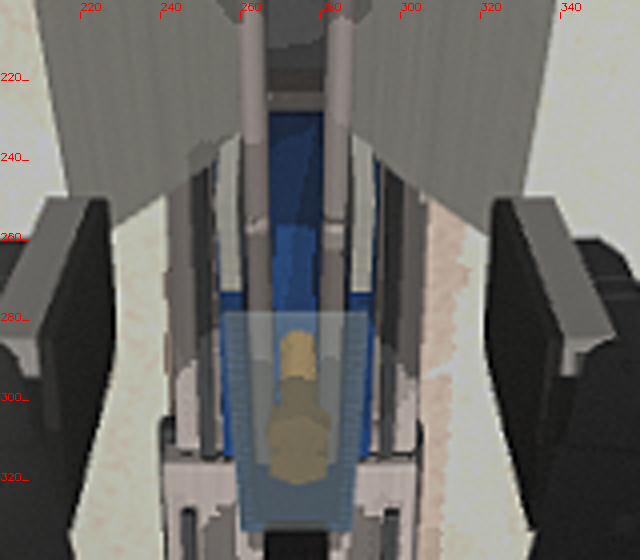

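View pics/w15.png

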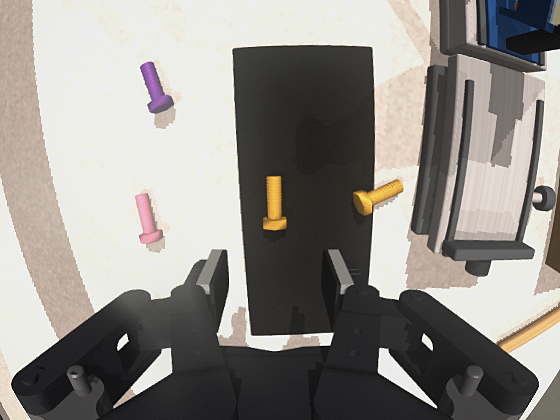

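```bash
python3 - <<'E'
from h import *
c,im=shot("scene","s15");crop(im,270,200,370,300,6,"s15c")
E
python3 -m pendant '[[[0.0008,-0.0014,0.05],-0.021,0.042],[[0,0,0.05],0,0.042],[[0,0,0.0222],0,0.042],[[0,0,0],0,0.042],[[0,0,0],0,0.0],[[0,0,0],0,0.0],[[0,0,0],0,0.0],[[0,0,0],0,0.0]]' 60
python3 -m pendant '[[[0,0,-0.02],0,0.0],[[0,0,-0.05],0,0.0],[[0,0,-0.05],0,0.0],[[0,0,0],0,0.0]]' 60
python3 - <<'E'
from h import *
c,im=shot("wrist","w16")
H=np.array([.6146,.131]);goto(H,95.2,.46)
E
```

```text
t: 23.22
tool_pos: [0.465, -0.2422, 0.1824]
tcp_rot: [2.032, 2.389, 0.001]
wrist_force: [1.6, 0.2, 7.3]
finger_gap: 0.155
t: 23.72
tool_pos: [0.4649, -0.2425, 0.305]
tcp_rot: [2.029, 2.386, 0.001]
wrist_force: [-0.4, -0.7, -0.9]
finger_gap: 0.155
p [ 0.464  -0.2419  0.3027] cur heading 99.2 spin 0.070 shift x 0.3578 y 0.1838 z -0.1573 q6after -0.70 gap 0.1506361284247584
```

View pics/s15c.png

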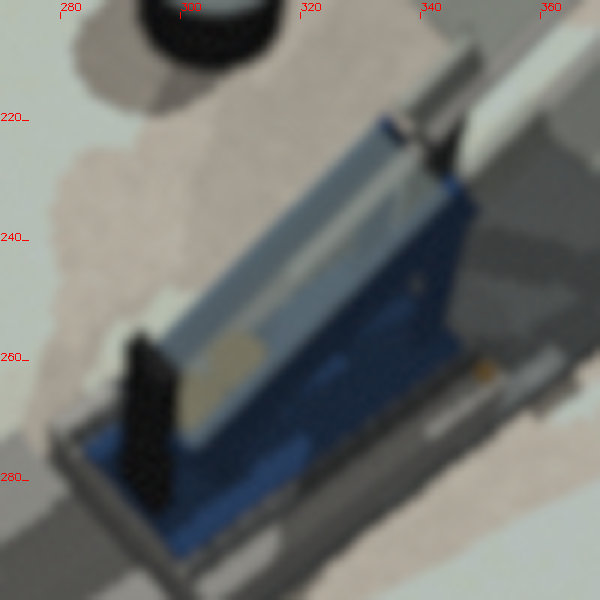

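View pics/w16.png

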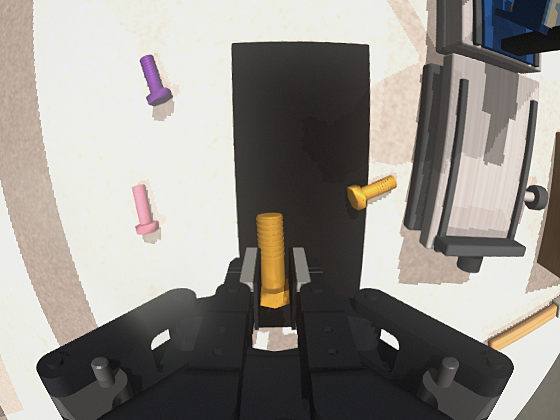

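Run:
```python
from h import *
im=cv2.imread("pics/w16.png");crop(im,210,200,340,330,5,"w16c")
c,im=shot("side","d16");crop(im,230,280,350,380,5,"d16c")
```

```text
(no output)
```

View pics/w16c.png

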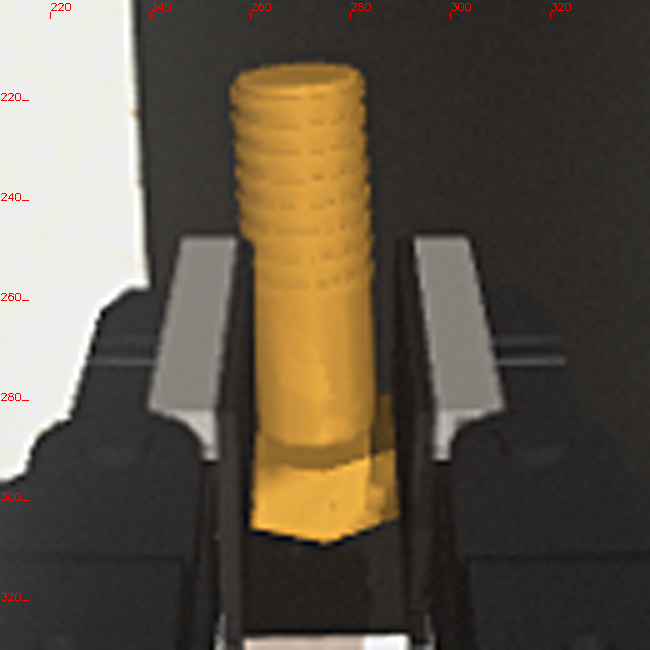

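View pics/d16.png

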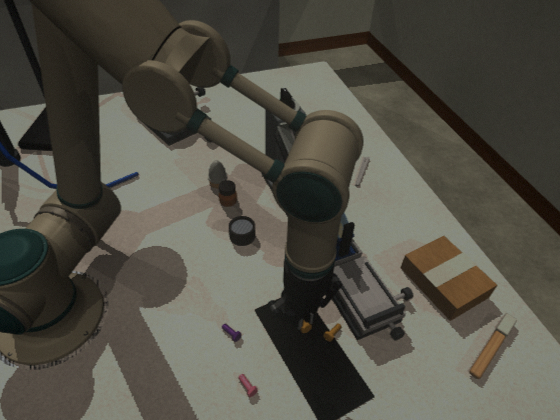

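```bash
python3 -m pendant '[[[0,0,0.05],0,0.0],[[0,0,0.05],0,0.0],[[0,0,0.02],0,0.0],[[0,0,0],0,0.042],[[0,0,0],0,0.042],[[0,0,0],0,0.042],[[0,0,-0.04],0,0.042],[[0,0,-0.04],0,0.042],[[0,0,-0.04],0,0.042],[[0,0,0],0,0.042]]' 60
python3 - <<'E'
from h import *
c,im=shot("wrist","w17")
for b in bolts(c,im,(200,80,360,260)):
    print({k:(np.round(v,4) if k!='px' else v) for k,v in b.items()})
    h=b['ang'] if b['ang']>0 else b['ang']+180
    goto(b['g'],h,.18)
crop(im,210,160,340,270,5,"w17c")
E
```

```text
t: 25.08
tool_pos: [0.4647, -0.2424, 0.304]
tcp_rot: [2.03, 2.387, 0.001]
wrist_force: [0.5, -0.7, -0.3]
finger_gap: 0.492
{'px': array([269.3, 200.2]), 'area': np.int64(892), 'L': np.float64(45.2747), 'wd': array([19.1, 11.8]), 'ang': np.float64(-78.4511), 'g': array([ 0.4629, -0.2425])}
p [ 0.464  -0.2419  0.3021] cur heading 99.2 spin -0.041 shift x -0.0004 y -0.0012 z 0.1221 q6after -0.82 gap 0.4918852521222785
{'px': array([354.2, 196.8]), 'area': np.int64(247), 'L': np.float64(21.61), 'wd': array([ 7.3, 10.7]), 'ang': np.float64(112.4124), 'g': array([ 0.5385, -0.2384])}
p [ 0.464  -0.2419  0.3021] cur heading 99.2 spin -0.230 shift x -0.0252 y 0.0701 z 0.1221 q6after -1.00 gap 0.4918852521222785
```

View pics/w17c.png

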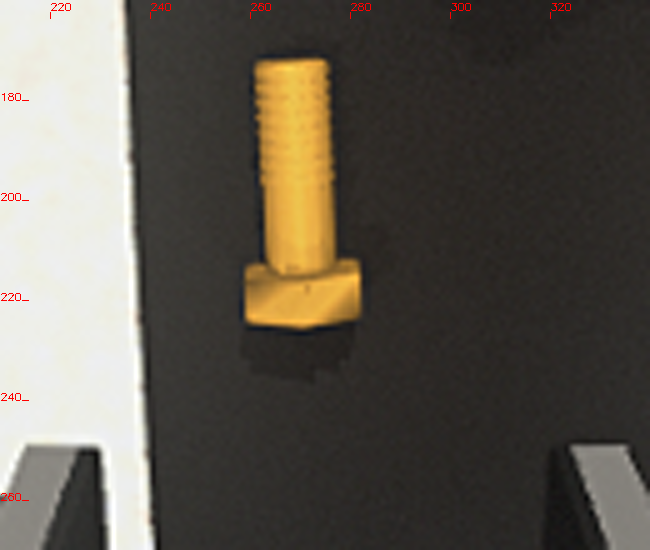

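```bash
python3 -m pendant '[[[0,0,0],-0.041,0.042],[[0.004,-0.0012,0.05],0,0.042],[[0,0,0.05],0,0.042],[[0,0,0.022],0,0.042],[[0,0,0],0,0.042],[[0,0,0],0,0.0],[[0,0,0],0,0.0],[[0,0,0],0,0.0],[[0,0,0],0,0.0]]' 60
python3 -m pendant '[[[0,0,-0.02],0,0.0],[[0,0,-0.05],0,0.0],[[0,0,-0.05],0,0.0],[[0,0,0],0,0.0]]' 60
python3 - <<'E'
from h import *
c,im=shot("wrist","w18");crop(im,210,200,340,330,5,"w18c")
H=np.array([.6146,.131]);goto(H,95.2,.46)
E
```

```text
t: 26.25
tool_pos: [0.4618, -0.2381, 0.1786]
tcp_rot: [1.986, 2.434, -0.0]
wrist_force: [0.4, -0.3, 0.4]
finger_gap: 0.11
t: 26.75
tool_pos: [0.4631, -0.2389, 0.3027]
tcp_rot: [1.98, 2.427, 0.001]
wrist_force: [-0.3, -0.4, -1.6]
finger_gap: 0.109
p [ 0.4622 -0.2383  0.3004] cur heading 101.6 spin 0.111 shift x 0.3539 y 0.1852 z -0.1596 q6after -0.70 gap 0.1083156518307821
```

View pics/w18c.png

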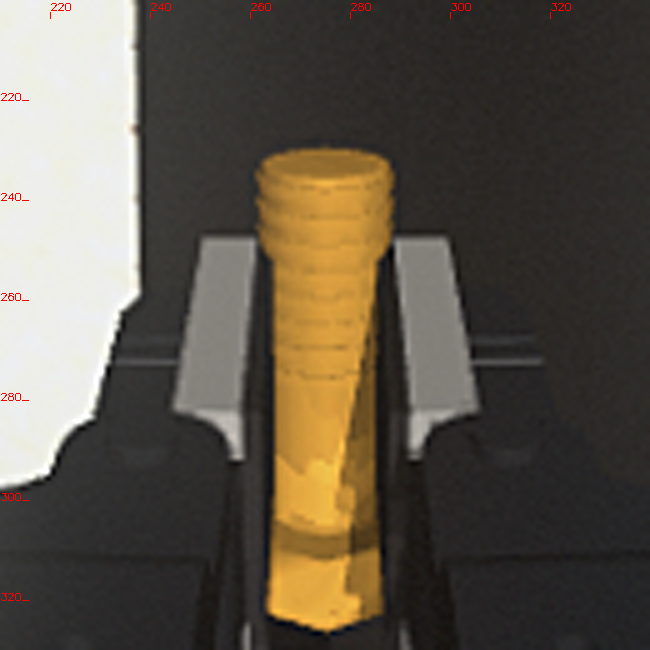

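```bash
python3 -m pendant '[[[0,0,-0.06],0.111,0.0],[[0,0,-0.06],0,0.0],[[0,0,-0.04],0,0.0],[[0.0506,0.0265,0],0,0.0],[[0.0506,0.0265,0],0,0.0],[[0.0506,0.0265,0],0,0.0],[[0.0506,0.0265,0],0,0.0],[[0.0506,0.0265,0],0,0.0],[[0.0506,0.0265,0],0,0.0],[[0.0506,0.0265,0],0,0.0],[[0,0,0],0,0.0],[[0,0,0],0,0.0]]' 60
python3 - <<'E'
from h import *
c,im=shot("wrist","w19")
H=np.array([.6146,.131]);goto(H,95.2,.386)
E
```

```text
t: 28.3
tool_pos: [0.6143, 0.1315, 0.4565]
tcp_rot: [-2.116, -2.319, 0.006]
wrist_force: [0.2, 0.7, -0.2]
finger_gap: 0.109
p [0.6141 0.1309 0.4571] cur heading 95.2 spin -0.000 shift x 0.0001 y 0.0005 z 0.0711 q6after 0.01 gap 0.11194499846069217
```

View pics/w19.png

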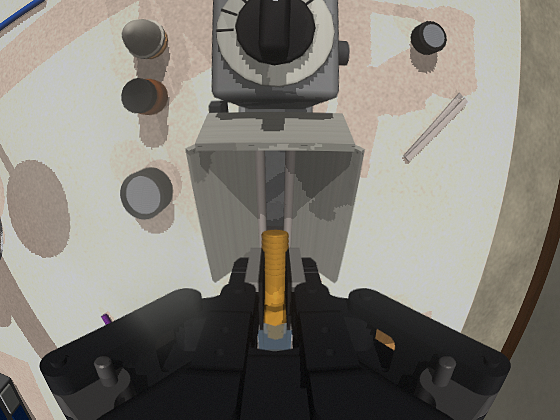

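```bash
python3 -m pendant '[[[0.0,0.0005,0.035],0,0.0],[[0,0,0.035],0,0.0],[[0,0,0],0,0.0],[[0,0,0],0,0.03],[[0,0,0],0,0.03],[[0,0,0],0,0.03],[[0,0,-0.03],0,0.03],[[0,0,-0.05],0,0.03],[[0,0,-0.03],0,0.045],[[0,0,0],0,0.045],[[0,0,0],0,0.045]]' 60
python3 - <<'E'
from h import *
c,im=shot("wrist","w20");crop(im,200,200,360,340,4,"w20c")
c,im=shot("scene","s20");crop(im,270,200,370,300,6,"s20c")
for b in bolts(c,im,(140,220,260,330)):
    print({k:(np.round(v,4) if k!='px' else v) for k,v in b.items()})
h=cv2.cvtColor(im,cv2.COLOR_BGR2HSV);m=cv2.inRange(h,(12,110,90),(28,255,255))[220:330,140:260];v,u=np.nonzero(m);print(u.mean()+140,v.mean()+220,len(u),c.at(u.mean()+140,v.mean()+220,.011))
goto(c.at(u.mean()+140,v.mean()+220,.011),21,.30);goto(c.at(u.mean()+140,v.mean()+220,.011),43,.30)
E
```

```text
t: 29.72
tool_pos: [0.6146, 0.1316, 0.4978]
tcp_rot: [-2.117, -2.32, 0.001]
wrist_force: [-0.3, 0.1, -1.6]
finger_gap: 0.524
214.7787610619469 294.3805309734513 113 [ 0.54387977 -0.22092662  0.011     ]
p [0.6147 0.1316 0.4969] cur heading 95.2 spin 1.295 shift x -0.1924 y 0.3037 z 0.1969 q6after 1.30 gap 0.5283979914923529
p [0.6147 0.1316 0.4969] cur heading 95.2 spin 0.911 shift x -0.2922 y 0.2095 z 0.1969 q6after 0.92 gap 0.5283979914923529
```

View pics/w20c.png

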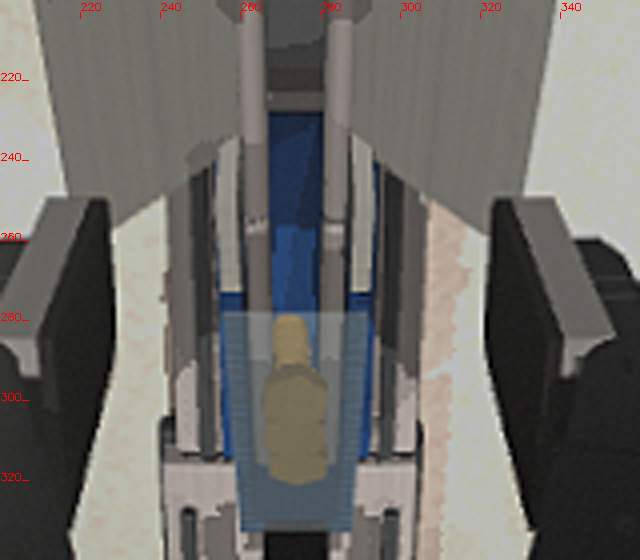

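View pics/s20.png

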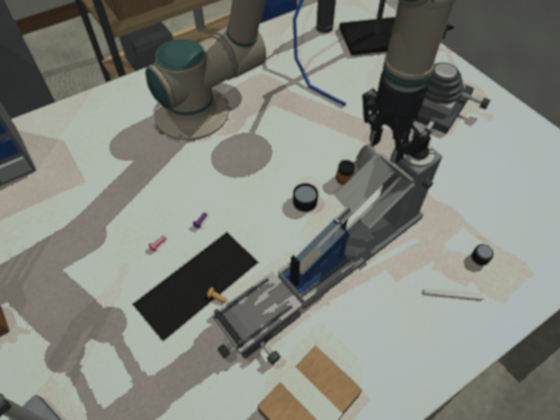

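```bash
python3 -m pendant '[[[0,0,0],0.187,0.045],[[0,0,0],0.187,0.045],[[0,0,0],0.187,0.045],[[0,0,0],0.187,0.045],[[0,0,0],0.187,0.045],[[0,0,0],0.187,0.045],[[-0.0349,0.0382,0],0,0.045],[[-0.0349,0.0382,0],0,0.045],[[-0.0349,0.0382,0],0,0.045],[[-0.0349,0.0382,0],0,0.045],[[-0.0349,0.0382,0],0,0.045],[[-0.0349,0.0382,0],0,0.045]]' 60
python3 -m pendant '[[[-0.0349,0.0382,0],0,0.045],[[0,0,0.06],0,0.045],[[0,0,0.06],0,0.045],[[0,0,0.06],0,0.045],[[0,0,0.016],0,0.045],[[0,0,0],0,0.045]]'
python3 - <<'E'
from h import *
c,im=shot("wrist","w21")
for b in bolts(c,im,(200,80,360,265)):
    print({k:(np.round(v,4) if k!='px' else v) for k,v in b.items()})
    h=b['ang']+180 if b['ang']<0 else b['ang']
    goto(b['g'],h,.18)
E
```

```text
t: 31.32
tool_pos: [0.5525, -0.1742, 0.4971]
tcp_rot: [-3.026, -0.837, 0.003]
wrist_force: [0.9, -0.5, 0.5]
finger_gap: 0.526
t: 32.08
tool_pos: [0.5429, -0.2234, 0.302]
tcp_rot: [-3.027, -0.837, 0.002]
wrist_force: [0.8, 0.5, 0.4]
finger_gap: 0.529
{'px': array([275.8, 196.8]), 'area': np.int64(867), 'L': np.float64(44.3806), 'wd': array([10.7, 19.5]), 'ang': np.float64(-150.4544), 'g': array([ 0.5487, -0.2204])}
p [ 0.5435 -0.2237  0.3037] cur heading 30.9 spin 0.024 shift x 0.0061 y -0.0004 z 0.1237 q6after 0.55 gap 0.5276193876537797
```

View pics/w21.png

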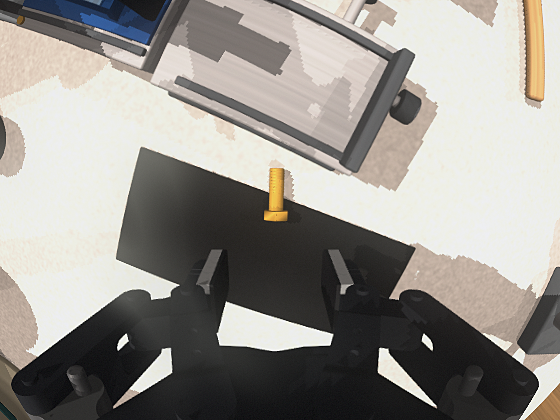

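```bash
python3 -m pendant '[[[0.009,-0.0004,0.05],0.024,0.042],[[0,0,0.05],0,0.042],[[0,0,0.0255],0,0.042],[[0,0,0],0,0.042],[[0,0,0],0,0.0],[[0,0,0],0,0.0],[[0,0,0],0,0.0],[[0,0,0],0,0.0]]' 60
python3 -m pendant '[[[0,0,-0.02],0,0.0],[[0,0,-0.05],0,0.0],[[0,0,-0.05],0,0.0],[[0,0,0],0,0.0]]' 60
python3 - <<'E'
from h import *
c,im=shot("wrist","w22")
H=np.array([.6146,.131]);goto(H,95.2,.46)
E
```

```text
t: 33.12
tool_pos: [0.5514, -0.219, 0.1795]
tcp_rot: [3.034, 0.8, 0.006]
wrist_force: [-0.2, 0.2, 7.2]
finger_gap: 0.104
t: 33.62
tool_pos: [0.5516, -0.2191, 0.3025]
tcp_rot: [3.03, 0.799, 0.013]
wrist_force: [-0.2, -0.7, -0.2]
finger_gap: 0.11
p [ 0.5506 -0.2186  0.2998] cur heading 29.5 spin -1.146 shift x 0.3424 y 0.0954 z -0.1602 q6after -0.59 gap 0.10393142792339606
```

View pics/w22.png

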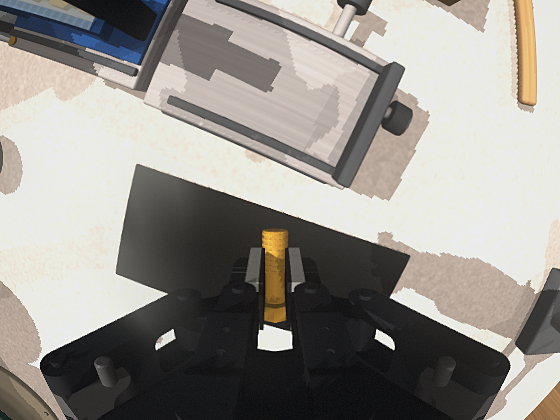

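```bash
python3 -m pendant '[[[0,0,-0.06],0,0.0],[[0,0,-0.06],0,0.0],[[0,0,-0.04],0,0.0],[[0,0,0],-0.1637,0.0],[[0,0,0],-0.1637,0.0],[[0,0,0],-0.1637,0.0],[[0,0,0],-0.1637,0.0],[[0,0,0],-0.1637,0.0],[[0,0,0],-0.1637,0.0],[[0,0,0],-0.1637,0.0],[[0,0,0],0,0.0]]' 60
python3 -m pendant '[[[0.0571,0.0159,0],0,0.0],[[0.0571,0.0159,0],0,0.0],[[0.0571,0.0159,0],0,0.0],[[0.0571,0.0159,0],0,0.0],[[0.0571,0.0159,0],0,0.0],[[0.0571,0.0159,0],0,0.0],[[0,0,0],0,0.0],[[0,0,0],0,0.0]]' 60
python3 - <<'E'
from h import *
c,im=shot("wrist","w23")
H=np.array([.6146,.131]);goto(H,95.2,.386)
E
```

```text
t: 35.05
tool_pos: [0.5501, -0.2183, 0.4554]
tcp_rot: [-2.118, -2.316, 0.001]
wrist_force: [0.2, 0.8, -0.3]
finger_gap: 0.106
t: 36.05
tool_pos: [0.614, 0.1315, 0.4561]
tcp_rot: [-2.119, -2.319, 0.003]
wrist_force: [-0.5, -0.8, -0.0]
finger_gap: 0.105
p [0.614  0.1307 0.4564] cur heading 95.1 spin -0.002 shift x 0.0002 y 0.0006 z 0.0704 q6after 0.01 gap 0.10452663714967157
```

View pics/w23.png

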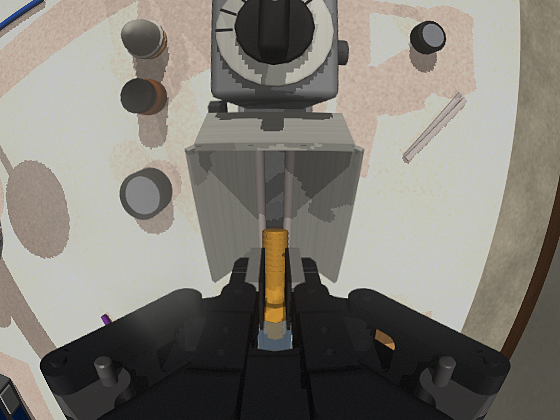

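```bash
python3 -m pendant '[[[0.0,0.0005,0.035],0,0.0],[[0,0,0.035],0,0.0],[[0,0,0],0,0.0],[[0,0,0],0,0.03],[[0,0,0],0,0.03],[[0,0,0],0,0.03],[[0,0,-0.03],0,0.03],[[0,0,-0.05],0,0.03],[[0,0,-0.03],0,0.045],[[0,0,0],0,0.045],[[0,0,0],0,0.045]]' 60
python3 - <<'E'
from h import *
c,im=shot("wrist","w24");crop(im,200,200,360,340,4,"w24c")
c,im=shot("scene","s24");crop(im,270,200,370,300,6,"s24c")
c,im=shot("side","d24");crop(im,280,170,380,270,6,"d24c")
E
```

```text
t: 37.48
tool_pos: [0.6144, 0.1316, 0.4963]
tcp_rot: [-2.118, -2.32, 0.001]
wrist_force: [-0.0, -0.9, -1.3]
finger_gap: 0.529
```

View pics/w24c.png

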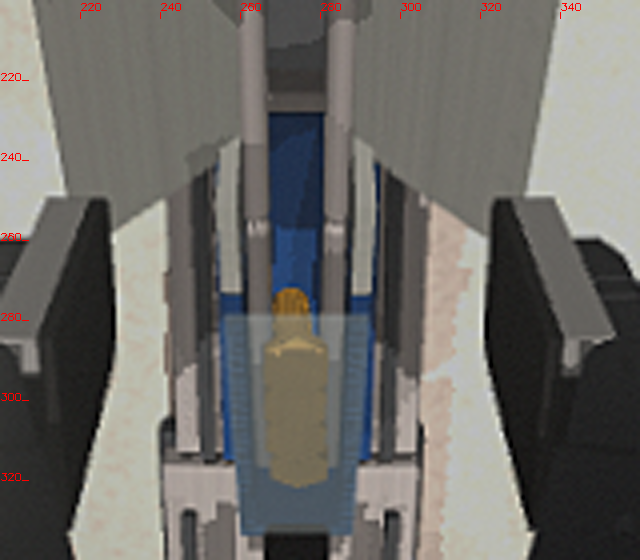

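View pics/s24c.png

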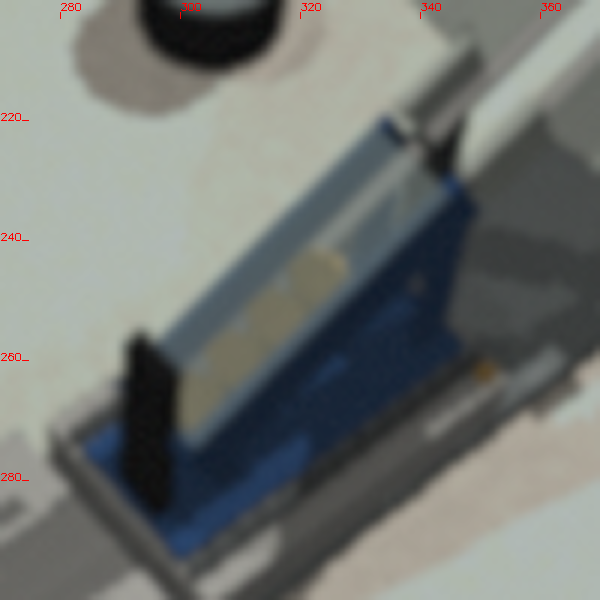

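View pics/d24c.png

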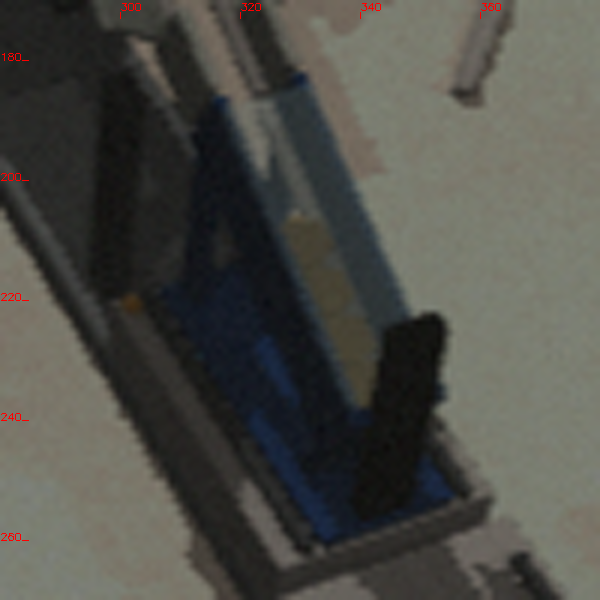

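View pics/d24.png

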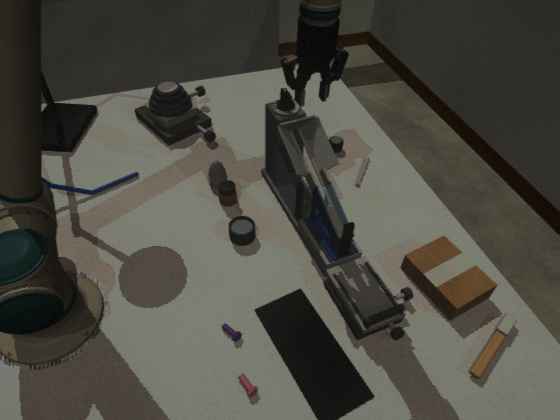

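```bash
python3 -m pendant '[[[-0.048,0,0],0,0.06],[[-0.048,0,0],0,0.06],[[-0.048,0,0.02],0,0.06],[[-0.048,0.001,0.02],0,0.06],[[0,0,0],0,0.06],[[0,0,0],0,0.06]]' 60
python3 - <<'E'
from h import *
c,im=shot("wrist","w25");crop(im,200,80,360,280,4,"w25c")
o,p,M=pose();print(p,np.degrees(np.arctan2(M[1,0],M[0,0])))
E
```

```text
t: 38.38
tool_pos: [0.6331, -0.0595, 0.4563]
tcp_rot: [-2.118, -2.318, 0.0]
wrist_force: [-0.2, 0.7, -0.5]
finger_gap: 0.705
[ 0.63314339 -0.05893665  0.45693295] 95.2371104899299
```

View pics/w25.png

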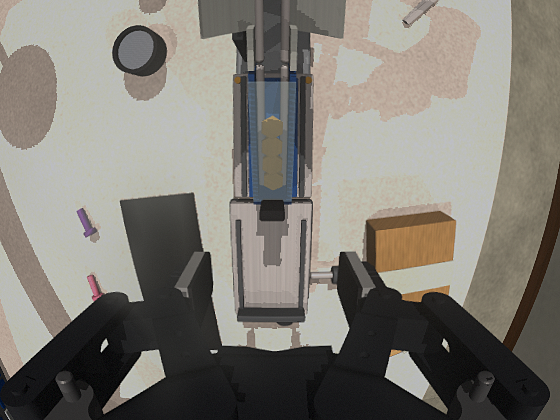

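View pics/w25c.png

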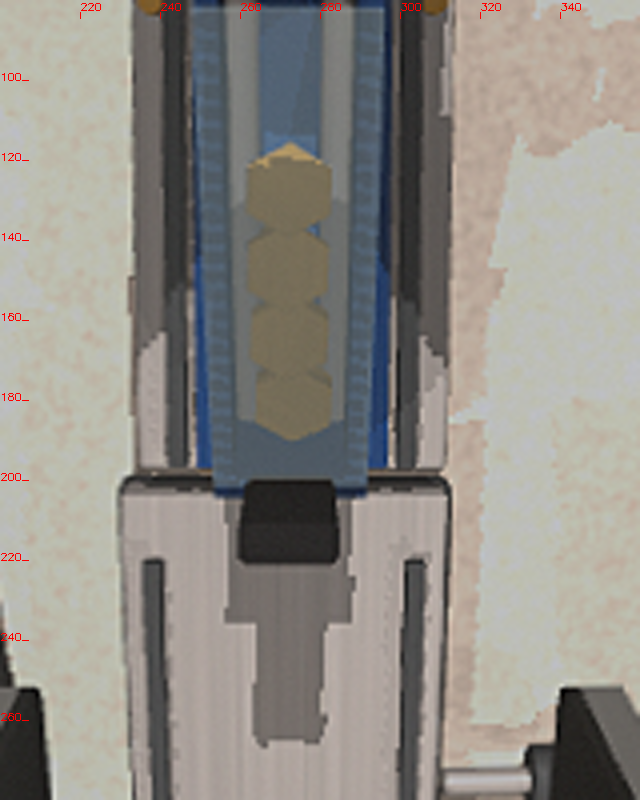

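Run:
```python
from h import *
c=Cam("wrist")
kn=np.array([.6045,.2525]);ex=np.array([np.cos(YAW),np.sin(YAW)]);ey=np.array([-ex[1],ex[0]]);org=kn-.256*ey
F=lambda p:np.array([(p[:2]-org)@ex,(p[:2]-org)@ey]).round(4)
for u,v in [(272,212.5),(272,221),(259,219),(284.5,219)]: 
    for z in (.155,.16): print(u,v,z,c.at(u,v,z).round(4),F(c.at(u,v,z)))
for q,z in [((230,200),.047),((312,200),.047),((236,308),.071),((306,306),.071),((236,318),.071),((306,318),.071),((237,220),.053),((241,300),.053),((303,220),.053),((300,300),.053)]: print(q,z,c.at(*q,z).round(4),F(c.at(*q,z)))
cr=cv2.imread("pics/w25.png");crop(cr,220,290,320,340,6,"w25d");crop(cr,240,190,300,230,10,"w25e")
```

```text
272 212.5 0.155 [ 0.6328 -0.07    0.155 ] [-0.001  -0.0677]
272 212.5 0.16 [ 0.6327 -0.0685  0.16  ] [-0.001  -0.0663]
272 221 0.155 [ 0.6335 -0.0778  0.155 ] [-0.001  -0.0756]
272 221 0.16 [ 0.6334 -0.0762  0.16  ] [-0.001  -0.0739]
259 219 0.155 [ 0.6219 -0.077   0.155 ] [-0.0125 -0.0737]
259 219 0.16 [ 0.622  -0.0754  0.16  ] [-0.0122 -0.0721]
284.5 219 0.155 [ 0.6443 -0.0749  0.155 ] [ 0.01   -0.0737]
284.5 219 0.16 [ 0.644  -0.0734  0.16  ] [ 0.0098 -0.0721]
(230, 200) 0.047 [ 0.5827 -0.0908  0.047 ] [-0.0529 -0.0839]
(312, 200) 0.047 [ 0.6818 -0.0818  0.047 ] [ 0.0467 -0.0839]
(236, 308) 0.071 [ 0.5993 -0.2281  0.071 ] [-0.0488 -0.2222]
(306, 306) 0.071 [ 0.6893 -0.2165  0.071 ] [ 0.042  -0.2188]
(236, 318) 0.071 [ 0.5999 -0.2443  0.071 ] [-0.0496 -0.2383]
(306, 318) 0.071 [ 0.6919 -0.2356  0.071 ] [ 0.0428 -0.238 ]
(237, 220) 0.053 [ 0.5933 -0.1135  0.053 ] [-0.0443 -0.1075]
(241, 300) 0.053 [ 0.6041 -0.2263  0.053 ] [-0.0438 -0.2208]
(303, 220) 0.053 [ 0.6731 -0.1062  0.053 ] [ 0.0358 -0.1074]
(300, 300) 0.053 [ 0.683  -0.2189  0.053 ] [ 0.0355 -0.2206]
```

View pics/w25d.png

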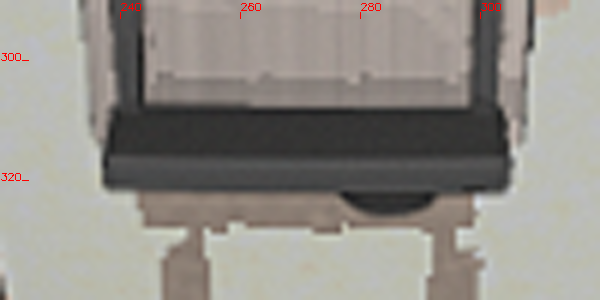

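View pics/w25e.png

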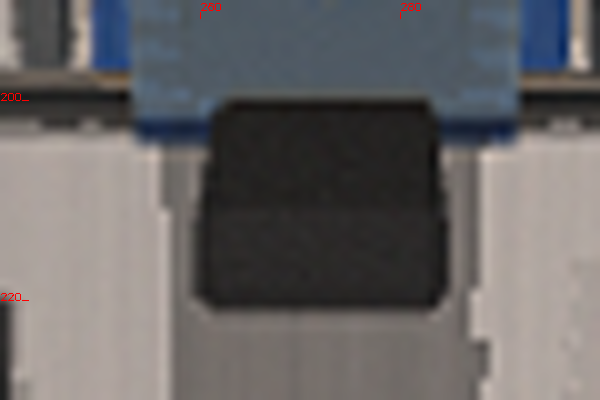

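```bash
python3 -m pendant '[[[-0.014,-0.0012,0],0,0.045],[[0,0,0.03],0,0.045],[[0,0,0.03],0,0.045],[[0,0,0.03],0,0.045],[[0,0,0],0,0.045],[[0,0,0],0,0.045]]' 50
python3 - <<'E'
from h import *
c,im=shot("wrist","w26")
c,im=shot("side","d26");crop(im,290,140,410,290,4,"d26c")
o,p,M=pose();print(p,np.degrees(np.arctan2(M[1,0],M[0,0])))
E
```

```text
t: 39.17
tool_pos: [0.6337, -0.0736, 0.3685]
tcp_rot: [2.116, 2.319, 0.002]
wrist_force: [0.5, 0.4, 0.4]
finger_gap: 0.528
[ 0.63370685 -0.07372906  0.36903473] 95.22508008493627
```

View pics/w26.png

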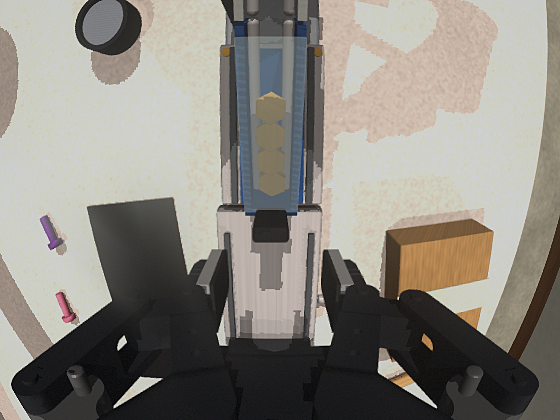

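View pics/d26c.png

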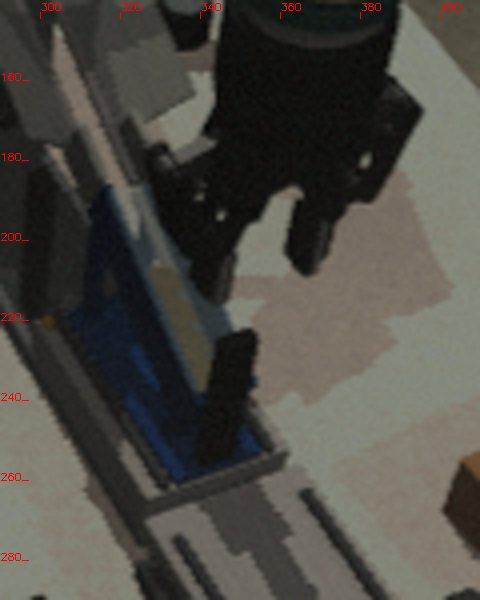

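Run:
```python
from h import *
c=Cam("wrist");o,p,M=pose()
print([c.proj(p+M@[0,0,d]) for d in (.155,p[2]-.16,p[2]-.155)])
for u,v in [(253,239),(286,239),(270,227),(270,241)]: print(M.T@(c.at(u,v,.16)-p))
crop(cv2.imread("pics/w26.png"),230,190,320,260,7,"w26e")
```

```text
[array([272.66084681, 283.38154267]), array([273.06611182, 239.02107197]), array([273.09387634, 236.04234219])]
[ 7.48352228e-06 -1.18907451e-02  2.08995506e-01]
[-9.86067162e-06  7.65845929e-03  2.09062304e-01]
[ 0.00754275 -0.00177884  0.20902012]
[-0.00125988 -0.00182086  0.20903157]
```

View pics/w26e.png

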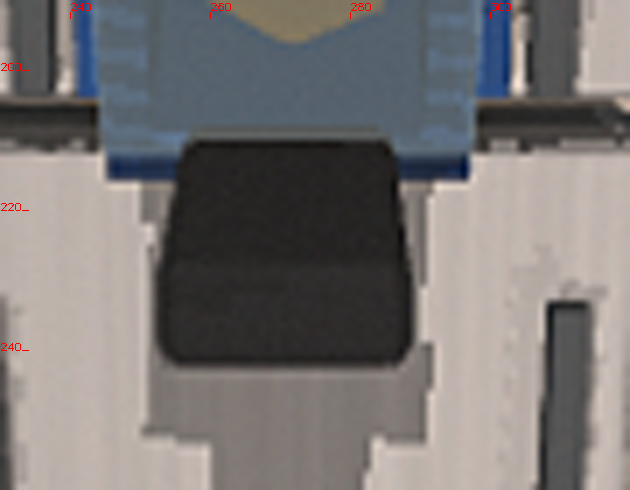

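```bash
python3 -m pendant '[[[0.002,-0.0015,0.02],0,0.045],[[0,0,0.02],0,0.045],[[0,0,0.022],0,0.045],[[0,0,0],0,0.045],[[0,0,0],0,0.045]]' 50
python3 - <<'E'
from h import *
o,p,M=pose();print(p,o['wrist_force'],o['finger_gap'])
E
python3 -m pendant '[[[0,0,0],0,0.0],[[0,0,0],0,0.0],[[0,0,0],0,0.0],[[0,0,0],0,0.0],[[0,0,0],0,0.0]]' 50
python3 - <<'E'
from h import *
c,im=shot("wrist","w27")
c,im=shot("side","d27");crop(im,290,140,410,290,4,"d27c")
o,p,M=pose();print(p,o['wrist_force'],o['finger_gap'],np.degrees(np.arctan2(M[1,0],M[0,0])))
E
```

```text
t: 39.9
tool_pos: [0.6321, -0.0719, 0.3066]
tcp_rot: [2.116, 2.318, 0.002]
wrist_force: [0.7, -0.3, -0.1]
finger_gap: 0.523
[ 0.63206658 -0.07193658  0.30662182] [ 0.66718155 -0.31117825 -0.10888676] 0.5228910929212768
t: 40.52
tool_pos: [0.6316, -0.0719, 0.3066]
tcp_rot: [2.117, 2.319, 0.001]
wrist_force: [-1.4, -0.4, 5.9]
finger_gap: 0.249
[ 0.63157066 -0.07192079  0.30654837] [-3.27296042  0.33268079  5.72304728] 0.2440018654113402 95.21591590214135
```

View pics/w27.png

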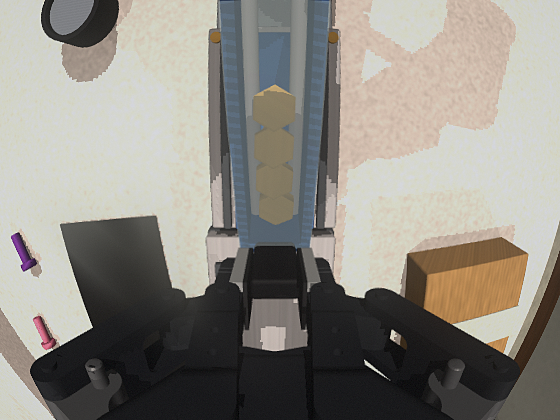

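View pics/d27c.png

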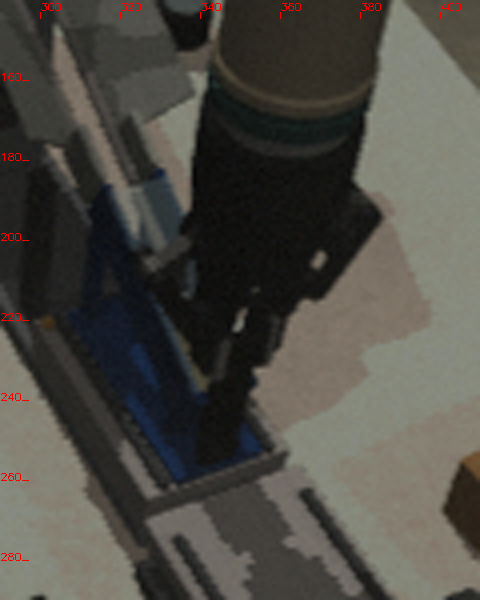

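```bash
python3 -m pendant '[[[-0.005,0,0],0,0.0],[[-0.008,0,0],0,0.0],[[-0.008,0,0],0,0.0],[[-0.008,0,0],0,0.0],[[-0.006,0,0],0,0.0],[[0,0,0],0,0.0]]' 50
python3 - <<'E'
from h import *
c,im=shot("side","d28");crop(im,290,140,410,290,4,"d28c")
o,p,M=pose();print(p,o['wrist_force'],o['moment'],o['finger_gap'],np.degrees(np.arctan2(M[1,0],M[0,0])))
E
```

```text
t: 41.38
tool_pos: [0.6349, -0.1056, 0.3059]
tcp_rot: [-2.118, -2.318, -0.005]
wrist_force: [-1.0, 5.5, 4.7]
finger_gap: 0.242
[ 0.63488283 -0.10556555  0.30591842] [0.52156726 5.58833038 5.50737683] [ 1.14565842 -0.00137303 -0.04290427] 0.24436523856195644 95.17691482037243
```

View pics/d28c.png

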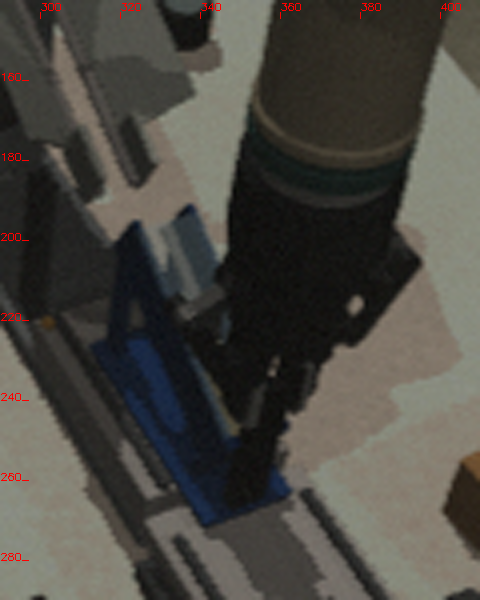

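```bash
python3 -m pendant '[[[-0.005,0,0],0,0.0],[[-0.008,0,0],0,0.0],[[-0.008,0,0],0,0.0],[[-0.008,0,0],0,0.0],[[-0.008,0,0],0,0.0],[[-0.008,0,0],0,0.0],[[-0.005,0,0],0,0.0],[[0,0,0],0,0.0]]' 50
python3 - <<'E'
from h import *
o,p,M=pose();print(p,o['wrist_force'],o['moment'],o['finger_gap'],np.degrees(np.arctan2(M[1,0],M[0,0])))
E
python3 -m pendant '[[[-0.005,0,0],0,0.0],[[-0.008,0,0],0,0.0],[[-0.008,0,0],0,0.0],[[-0.008,0,0],0,0.0],[[-0.008,0,0],0,0.0],[[-0.008,0,0],0,0.0],[[0,0,0],0,0.0]]' 50
python3 - <<'E'
from h import *
c,im=shot("side","d29");crop(im,290,140,430,340,4,"d29c")
c,im=shot("scene","s29");crop(im,210,200,350,350,4,"s29c")
o,p,M=pose();print(p,o['wrist_force'],o['moment'],o['finger_gap'],np.degrees(np.arctan2(M[1,0],M[0,0])))
E
```

```text
t: 42.42
tool_pos: [0.6392, -0.1575, 0.3049]
tcp_rot: [2.118, 2.319, -0.002]
wrist_force: [-0.8, 2.5, 0.7]
finger_gap: 0.242
[ 0.639161   -0.15745017  0.30487368] [-0.81236098  2.52207934  0.7209938 ] [0.61067535 0.06330485 0.0678788 ] 0.24214630930554898 95.18405995783787
t: 43.3
tool_pos: [0.6433, -0.2028, 0.3051]
tcp_rot: [2.118, 2.318, -0.003]
wrist_force: [0.2, -1.1, -2.0]
finger_gap: 0.238
[ 0.64334783 -0.20241182  0.30559878] [-1.1073931  -2.00236809 -2.20891851] [-0.21981487  0.08490839  0.08778085] 0.24675350515799616 95.21094253785381
```

View pics/d29c.png

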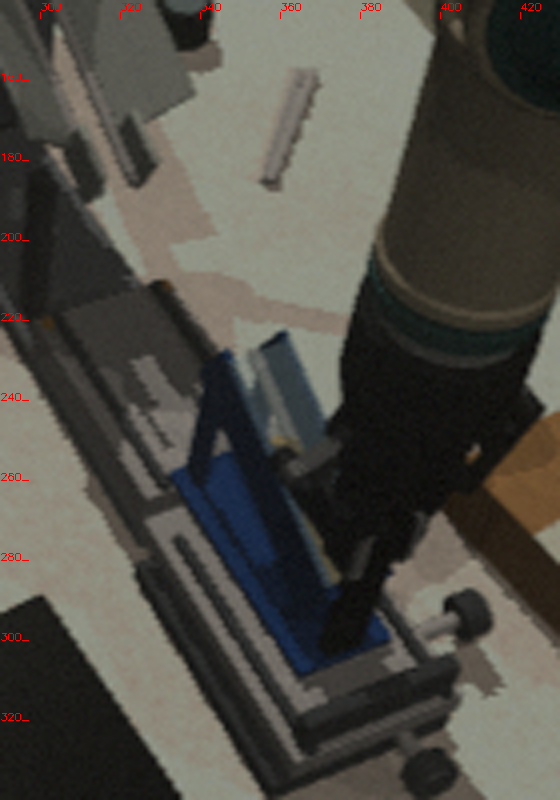

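View pics/s29c.png

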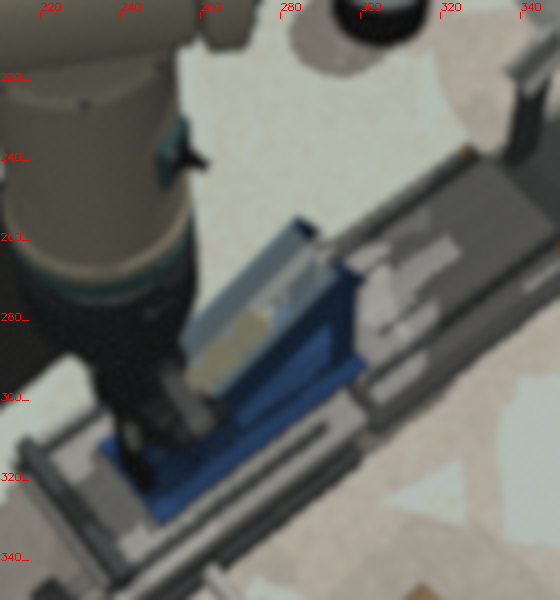

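```bash
python3 -m pendant '[[[-0.005,0,0],0,0.0],[[-0.005,0,0],0,0.0],[[-0.004,0,0],0,0.0],[[0,0,0],0,0.0]]' 50
python3 - <<'E'
from h import *
o,p,M=pose();print(p,o['wrist_force'],o['moment'],o['finger_gap'],np.degrees(np.arctan2(M[1,0],M[0,0])))
E
python3 -m pendant '[[[0,0,0.001],0,0.0],[[0,0,0.001],0,0.0],[[0,0,0.001],0,0.0],[[0,0,0],0,0.0],[[0,0,0],0,0.0]]' 50
python3 - <<'E'
from h import *
c,im=shot("side","d30");crop(im,290,140,430,340,4,"d30c")
o,p,M=pose();print(p,o['wrist_force'],o['moment'],o['finger_gap'],np.degrees(np.arctan2(M[1,0],M[0,0])))
E
```

```text
t: 43.9
tool_pos: [0.6446, -0.2161, 0.3047]
tcp_rot: [2.118, 2.319, -0.002]
wrist_force: [-0.3, -0.8, -4.8]
finger_gap: 0.246
[ 0.64456628 -0.21605837  0.30473343] [-0.34656435 -0.84870673 -4.7528328 ] [-0.22989554 -0.0145208   0.01909747] 0.2460086777534007 95.20257094156226
t: 44.52
tool_pos: [0.6445, -0.2157, 0.3036]
tcp_rot: [2.116, 2.318, -0.001]
wrist_force: [-3.2, -3.2, 6.1]
finger_gap: 0.239
[ 0.64453955 -0.21573066  0.30361686] [-3.16793322 -3.76133315  5.72185185] [-0.52346295  0.48274347  0.01219454] 0.24215065838009261 95.21518973493288
```

View pics/d30c.png

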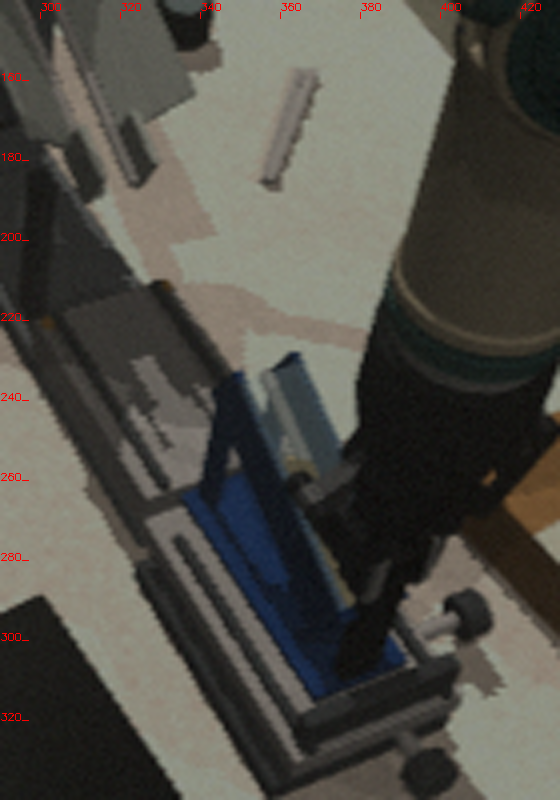

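```bash
python3 -m pendant '[[[-0.004,0,0],0,0.0],[[-0.004,0,0],0,0.0],[[0,0,0],0,0.0]]' 50
python3 -m pendant '[[[-0.002,0,0],0,0.0],[[0,0,0],0,0.0]]' 50
python3 -m pendant '[[[-0.002,0,0],0,0.0],[[0,0,0],0,0.0]]' 50
python3 - <<'E'
from h import *
c,im=shot("side","d31");crop(im,290,140,430,340,4,"d31c")
c,im=shot("scene","s31");crop(im,210,200,350,350,4,"s31c")
o,p,M=pose();print(p,o['wrist_force'],o['moment'],o['finger_gap'],np.degrees(np.arctan2(M[1,0],M[0,0])))
E
```

```text
t: 44.95
tool_pos: [0.6456, -0.2211, 0.3036]
tcp_rot: [-2.118, -2.318, -0.008]
wrist_force: [-0.9, 4.2, 7.2]
finger_gap: 0.242
t: 45.2
tool_pos: [0.6459, -0.2227, 0.3036]
tcp_rot: [-2.117, -2.319, -0.009]
wrist_force: [-1.8, 6.1, 7.7]
finger_gap: 0.246
t: 45.45
tool_pos: [0.6462, -0.2246, 0.3036]
tcp_rot: [-2.117, -2.318, -0.009]
wrist_force: [-0.2, 5.9, 7.0]
finger_gap: 0.239
[ 0.64617824 -0.22453975  0.30358233] [-1.55265154  5.36398116  7.08950098] [ 0.94837731  0.21025853 -0.01435912] 0.23789281144700622 95.20230275299662
```

View pics/d31c.png

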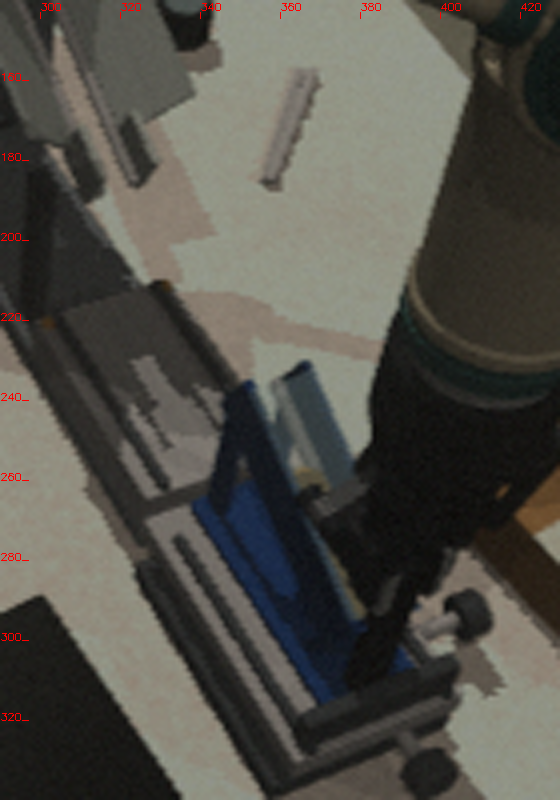

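View pics/s31c.png

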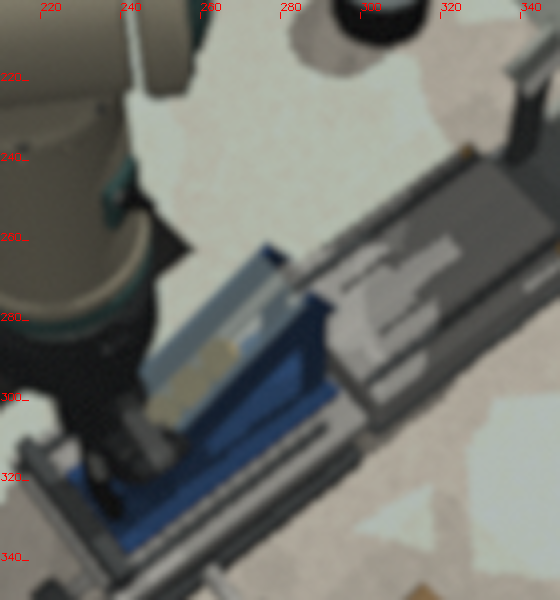

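```bash
for i in 1 2 ; do python3 -m pendant '[[[-0.0015,0,0],0,0.0],[[0,0,0],0,0.0]]' 50; done; python3 -m pendant '[[[-0.001,0,0],0,0.0],[[0,0,0],0,0.0]]' 50;python3 -m pendant '[[[-0.001,0,0],0,0.0],[[0,0,0],0,0.0]]' 50
```

```text
t: 45.8
tool_pos: [0.6464, -0.226, 0.3036]
tcp_rot: [-2.117, -2.319, -0.009]
wrist_force: [-1.7, 5.2, 7.6]
finger_gap: 0.239
t: 46.05
tool_pos: [0.6465, -0.2275, 0.3036]
tcp_rot: [-2.117, -2.319, -0.009]
wrist_force: [-1.3, 5.9, 6.5]
finger_gap: 0.243
t: 46.3
tool_pos: [0.6466, -0.2284, 0.3036]
tcp_rot: [-2.117, -2.319, -0.01]
wrist_force: [-1.0, 6.0, 7.6]
finger_gap: 0.243
t: 46.55
tool_pos: [0.6467, -0.2292, 0.3036]
tcp_rot: [-2.117, -2.318, -0.01]
wrist_force: [-0.5, 7.1, 7.0]
finger_gap: 0.241
```

```bash
python3 -m pendant '[[[-0.001,0,0],0,0.0],[[0,0,0],0,0.0]]' 50; python3 -m pendant '[[[-0.001,0,0],0,0.0],[[0,0,0],0,0.0]]' 50;python3 -m pendant '[[[-0.001,0,0],0,0.0],[[0,0,0],0,0.0]]' 50
```

```text
t: 46.8
tool_pos: [0.6468, -0.2299, 0.3036]
tcp_rot: [-2.117, -2.318, -0.011]
wrist_force: [-0.1, 8.5, 7.7]
finger_gap: 0.246
t: 47.05
tool_pos: [0.6469, -0.2305, 0.3036]
tcp_rot: [-2.116, -2.317, -0.012]
wrist_force: [-0.6, 8.1, 7.5]
finger_gap: 0.241
t: 47.3
tool_pos: [0.6469, -0.2312, 0.3036]
tcp_rot: [-2.116, -2.316, -0.013]
wrist_force: [-1.4, 10.2, 8.2]
finger_gap: 0.244
```

Run:
```python
from h import *
c,im=shot("wrist","w32");crop(im,200,220,350,350,4,"w32c")
c,im=shot("side","d32");crop(im,330,250,430,340,6,"d32c")
c,im=shot("scene","s32");crop(im,210,290,300,360,7,"s32c")
o,p,M=pose();print(p,o['wrist_force'],o['moment'],M.round(4))
```

```text
[ 0.64691034 -0.23113798  0.30366253] [-0.84588039  9.52311416  8.17700386] [ 1.78368523  0.15644973 -0.07324396] [[-0.0904  0.9959  0.0024]
 [ 0.9959  0.0903  0.0092]
 [ 0.0089  0.0033 -1.    ]]
```

View pics/d32c.png

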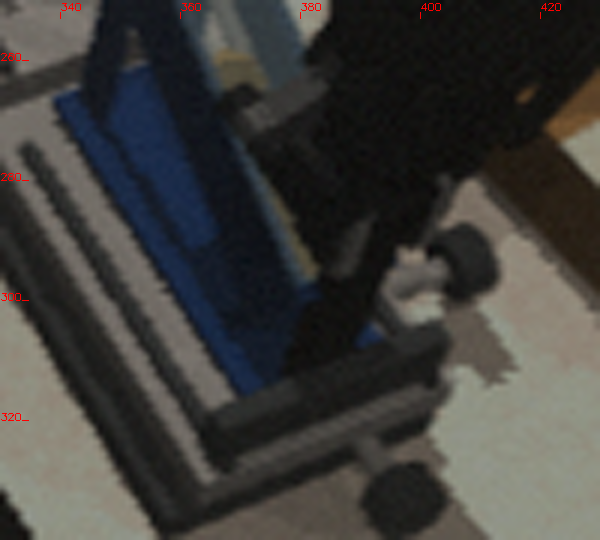

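View pics/s32c.png

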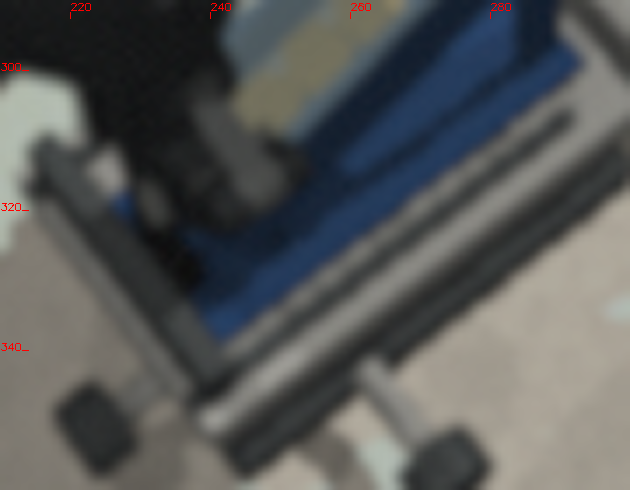

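View pics/w32.png

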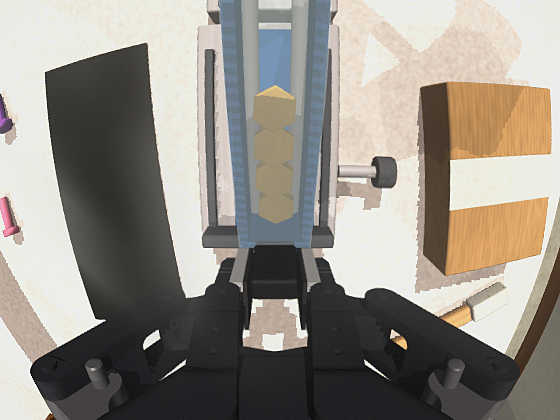

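```bash
python3 -m pendant '[[[0.0015,0,0],0,0.0],[[0,0,0],0,0.0],[[0,0,0],0,0.03],[[0,0,0],0,0.035],[[0,0,0],0,0.035],[[0,0,-0.02],0,0.045],[[0,0,-0.04],0,0.045],[[0,0,-0.05],0,0.045],[[0.03,0,-0.02],0,0.045],[[0.04,0,0],0,0.045],[[0,0,0],0,0.045]]' 50
python3 - <<'E'
from h import *
c,im=shot("wrist","w33");crop(im,210,130,340,260,5,"w33c")
c,im=shot("side","d33");crop(im,320,220,430,340,5,"d33c")
c,im=shot("scene","s33");crop(im,210,230,330,360,5,"s33c")
E
```

```text
t: 48.82
tool_pos: [0.6396, -0.1617, 0.4327]
tcp_rot: [-2.115, -2.323, -0.002]
wrist_force: [0.4, -0.9, -0.4]
finger_gap: 0.526
```

View pics/d33c.png

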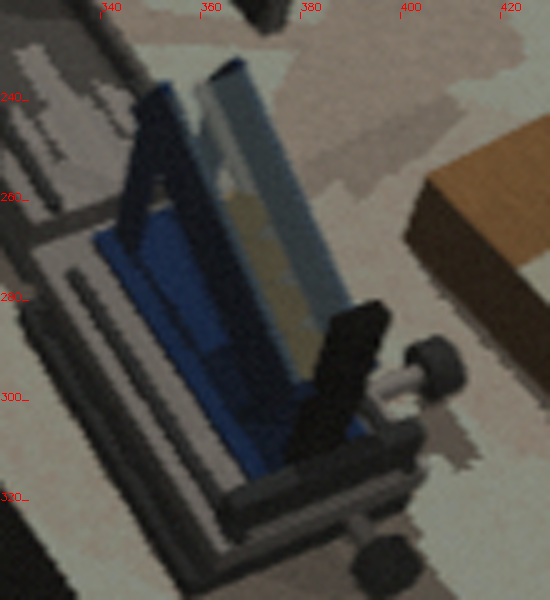

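View pics/s33c.png

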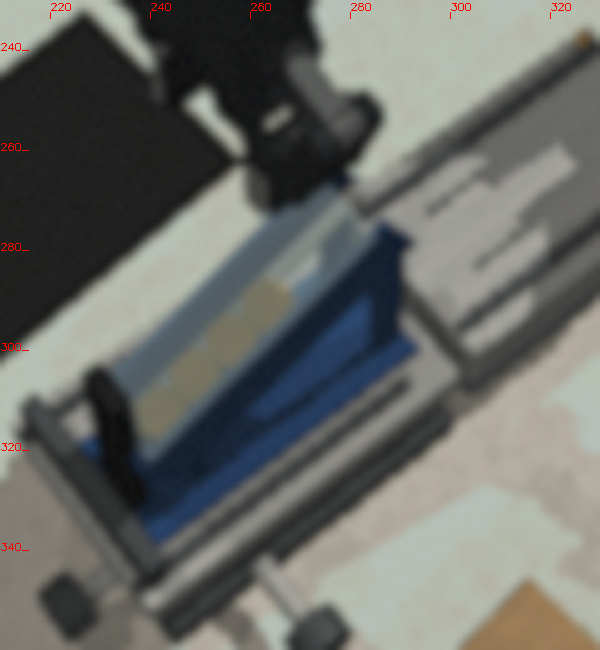

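View pics/w33.png

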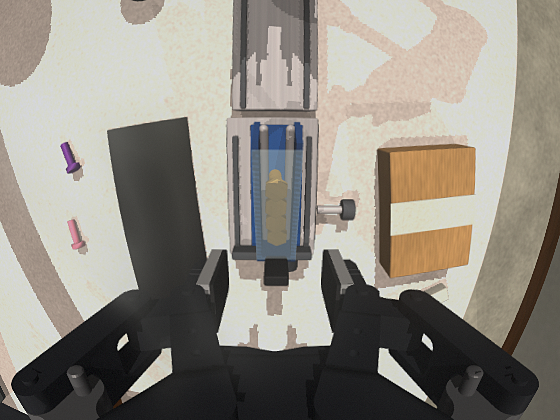

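Run:
```python
from h import *
im=cv2.imread("pics/w33.png");crop(im,220,100,330,150,7,"w33a");crop(im,220,225,330,300,7,"w33b")
```

```text
(no output)
```

View pics/w33a.png

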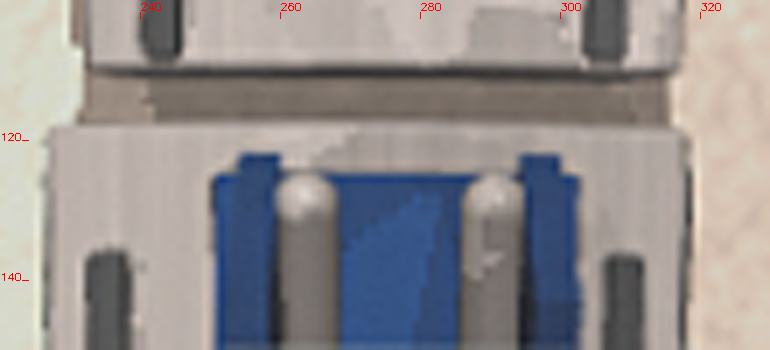

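View pics/w33b.png

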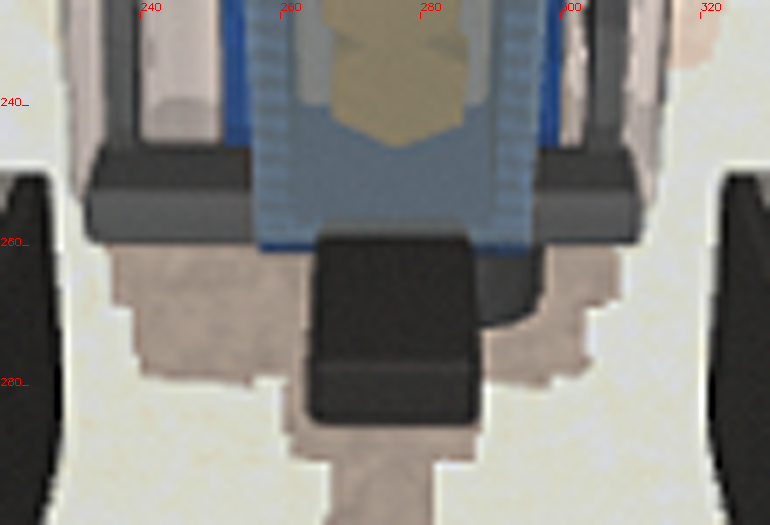

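Run:
```python
from h import *
c=Cam("wrist")
kn=np.array([.6045,.2525]);ex=np.array([np.cos(YAW),np.sin(YAW)]);ey=np.array([-ex[1],ex[0]]);org=kn-.256*ey
F=lambda p:np.array([(p[:2]-org)@ex,(p[:2]-org)@ey]).round(4)
for nm,q,z in [("dockend",(270,110),.05),("plate up",(240,118.3),.047),("footrear",(270,125.3),.053),("footrearL",(251.5,125.3),.053),("footrearR",(302,125.3),.053),("foot noseL",(253,246),.053),("plate at stop",(245,245.5),.047),("stop top near",(240,252.5),.071),("tab c",(275,281),.157),("strL",(235,136),.053),("strR",(308,137),.053)]:
    print(nm,F(c.at(*q,z)))
```

```text
dockend [-0.0064 -0.0837]
plate up [-0.0389 -0.0923]
footrear [-0.0064 -0.1002]
footrearL [-0.0261 -0.1001]
footrearR [ 0.0277 -0.1   ]
foot noseL [-0.0266 -0.2374]
plate at stop [-0.0365 -0.2393]
stop top near [-0.04   -0.2379]
tab c [-0.0013 -0.2269]
strL [-0.0439 -0.1114]
strR [ 0.0343 -0.1126]
```

```bash
python3 -m pendant '[[[0,0,-0.05],0,0.045],[[0,0,-0.045],0,0.045],[[0.055,0,0],0,0.045],[[0.055,0,0],0,0.045],[[0.055,0,0],0,0.045],[[0.055,0,0],0,0.045],[[0.055,0,0],0,0.045],[[0.055,0,0],0,0.045],[[0,0,0],0,0.045],[[0,0,0],0,0.045]]' 50
python3 - <<'E'
from h import *
c,im=shot("wrist","w34");shot("scene","s34");shot("side","d34")
E
```

```text
t: 50.22
tool_pos: [0.6106, 0.1639, 0.5265]
tcp_rot: [2.119, 2.319, -0.002]
wrist_force: [0.1, -0.2, -0.4]
finger_gap: 0.529
```

View pics/w34.png

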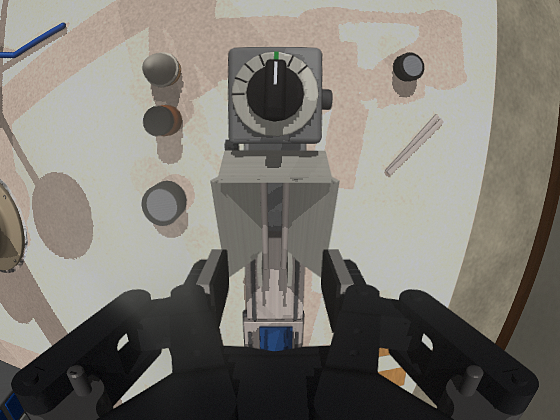

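View pics/s34.png

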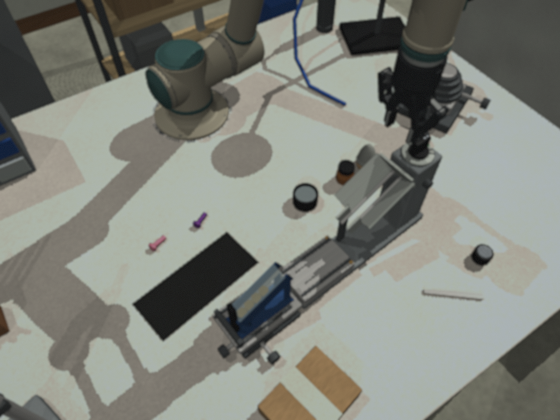

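View pics/d34.png

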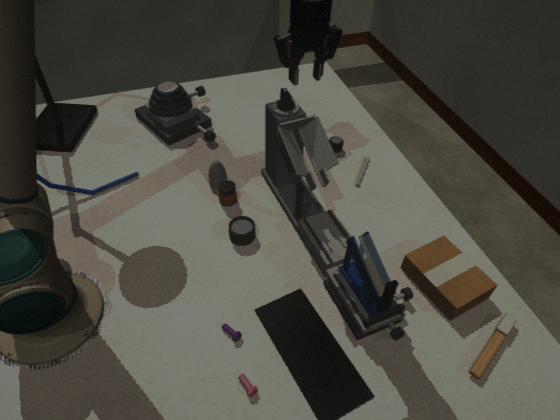

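```bash
python3 -c "
from cell import *
print(finish_job())"
```

```text
the job is handed in; nothing more can be done
None
```

I turned the knob to the green mark and fed all four brass bolts on the bench through the hopper. I then slid the magazine by its tab across the step, up to the stop bar, and handed the job in at about 50 s.

**Last checks:**
- **Knob:** in the last wrist picture the white pointer lines up with the green tick.
- **Bolts:** four heads show in a row in the magazine, and no brass bolt is left on the bench. One bolt was knocked aside during the run; I found it again and fed it.
- **Bystanders:** the lens ring, felt cone and jar are where they were, and the pink and purple look-alikes were not touched.

**Less certain:**
- **Regripped bolt:** I first gripped one bolt skewed against its head, so I set it back on the mat and took it again cleanly.
- **Magazine at the stop:** the pushing force rose from a steady 5–6 N to about 10 N, which suggests it reached the stop. The pictures put the nose 0–1 mm from the stop face, which is within measuring error. I did not make a second push to confirm it.
- **Tilt at the stop:** the tool kept creeping a little as the force rose, so the magazine may have tilted about a degree before I let go. It looks level in the pictures since.

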